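# Set the turret length stop to number 4 and run a bar up to it

### The arm

A 6-joint arm with a two-finger parallel gripper is mounted at the origin on the work surface; the furniture and walls round the work are solid. World frame = base frame: x ahead of the robot, y to its left, z up, the work surface at z = 0. Lengths are in mm, angles in rad, forces in N, time in s.
With the tool pointing down it reaches from about 300 to 775 mm from the base axis. Payload 14.6 kg.
Tool frame: the origin (TCP) lies midway between the tips of the shut fingers; the grasp point (between the pads) lies 19 mm behind it (manip.grip_point_offset is the distance from the TCP to the grasp point, in mm); x points along the fingers, z is the direction in which the jaws open and shut, and the axes are right-handed (so a half turn about x gives the same grasp; the last joint's range is limited). The gripper opens to 94 mm and grips with 3 to 60 N. Pads are 16 mm wide; open, the fingers measure 119 mm over their backs; the gripper's body (75 mm by 177 mm) begins 78 mm behind the grasp point.
Start: joints at [-1.378, 0.3, 1.521, -0, 1.321, -0.067], TCP at [141.281, -531.534, 205.446] pointing down, gripper open.
Joint ranges: [-3.03, 3.03], [-0.79, 2.21], [0.23, 2.52], [-1.04, 4.18], [0, 3.07], [-2.55, 2.55]. Speed limits (rad/s): [2.22, 2.22, 2.57, 3.14, 3.14, 3.14].

### API

Orientations are given as [roll, pitch, yaw] about the fixed x, y, z axes, in that order (R = Rz(yaw) Ry(pitch) Rx(roll)).
In Python, from cell import manip, camera, calibration, order gives the robot as it stands.
- The arm moves only by the tool jog_arm, never from a script. Its arguments are lists of equal length, an entry for each row: "turn": the turn, a rotation vector about the tool's x, y, z in degrees, a list of three; "dp": the shift along the tool's x, y, z in cm, a list of three; "gripper": the closure, from 0 (fully open) to 1 (shut). In form: {"turn": [[ax, ay, az], ...], "dp": [[tx, ty, tz], ...], "gripper": [gripper, ...]}. A call has 1 to 8 rows; each row shifts and turns the pose as measured when the row begins, along the tool's axes as they then stand; what a row does not reach is not made up. A row lasts 1/8 s, in which the tool goes at most 62.5 mm and 10.7 degrees, less where a joint would pass 70% of its speed; a pose out of reach is approached as far as the arm can. A call is refused whole if a number of a shift passes 6.25 or a number of a turn 10.7, either way. A call with a gripper value outside its range is refused whole. The fingers move at their own pace and stop on an object; "grip_force" is the grip in N (left out, the last holds). Time passes only in rows, so rows that do not move let the fingers close. It gives the time, the measured TCP pose, the force and the opening at its end, in the units of the state.
- manip.read_state(): the state, without advancing time (a new reading comes with each control period).
- camera(name): name is "scene" or "top"; returns (picture, depth): 384x512x3 uint8, red, green, blue; 384x512 float32, mm along the optical axis (not along the pixel's ray), 0 where there is no reading.
- calibration(name): a dict with "K" (3x3 intrinsics, pixels), "world_from_camera" (4x4, takes a point from camera to world coordinates). Camera axes: x right, y down, z forward; pixel columns grow to the right and rows downward; lengths in mm; the calibration is good to about 2 mm. A picture is of the moment at which its call begins. calibration takes no time and is no camera call.
- order.sign_off(): hands the job in, once; it reports no verdict.
The state is a dict: "clock": time; "joints": joint angles; "qd": joint speeds; "effort": joint torques, N m; "eef_pos": TCP position; "eef_rot": TCP orientation; "wrist_force": force on the tool from outside, world axes, zero at the start; "moment": the same for the moment, N m; "finger_gap": finger opening in mm.
Only numpy, scipy, OpenCV 4.12 (cv2) and the standard library are available. Lean on these libraries where they do the work, as an engineer would, in place of code of your own. Each camera call takes 0.05 s, during which the arm holds its last target.

### The job

Turn the capstan wheel of the turret stop until the number 4 clicks into its window, then lay the square bar on the jig's bed, flush against the fence all along, and slide it firmly but gently up against the stop screw and leave it there. Do not ram the turret or the stop, and leave the other things lying where they are.

Things in the scene. Friction and masses are not known exactly. Their poses are not given: they have to be found in the camera images.
- jig: fit-up jig fixed to the worktop, 325 mm long along its y. Origin on the worktop, under the line along which the seated bar's centre line and the turret's axis run (along jig y); jig x points away from the robot, z up. Bed at the +y end, turret stop at the -y end: steel head with six stop screws, grey hood (y -111 to -168 mm, 92 mm high) over the number drum, then the capstan wheel
- bed (a point): middle of the bed's top on the bar's line. Bed: plate 56 mm wide (x -28 to +28 mm from here), 155 mm long, top 15 mm above the worktop. Fence: strip 14 mm thick along its far side, face 10 mm to +x of this point, top only 6 mm above the bed, so a 20 mm bar touching it lies centred on this line. The seated bar runs past both ends of the bed. Axes as the jig's
- wheel_center (a point): centre of the capstan wheel, 53 mm above the worktop, on the turret's axis (jig y), 24 mm to -y of the hood, free on its -y side. Hub 38 mm across; six round spokes 9 mm thick, tips 48 mm from the axis, all in the plane of this point. With any number clicked in, the spokes stand 30, 90 and 150 degrees either side of straight up: a gap is at the top. Axes as the jig's
- window (a point): centre of the 24 x 20 mm window in the hood, which looks up and to the robot at 45 degrees. The number drum inside carries black numerals 1 to 6, 18 mm high, upright as seen from the robot's side
- turret (a joint): angle of the turret (head, drum and wheel in one), rad. 0 or 6.283: 4 in the window; 1.047: 5; 2.094: 6; 3.142: 1; 4.189: 2; 5.236: 3. Endless both ways; grows when the wheel's top moves to jig +x. A sprung ball clicks into each number: 5 to 9 N at a spoke's end pushes it out; past half-way it snaps on. May start between two numbers. A fingertip pushed straight across binds on a spoke; go with its arc
- bar_center (a point): centre of the loose aluminium bar: solid, square, 20 x 20 mm, 180 mm long along its y, 0.14 to 0.27 kg, lying flat on the worktop in front of the jig, roughly along it; the point is half-way along and half-way up (10 mm above its underside)
- stop_seat (a point): nominal place of the working stop screw's end when number 4 is in: on the bar's line, 10 mm above the bed, the bar's end comes here from +y. A fixed mark on the jig, not the screw: the six screws (ends 13 mm across, pointing to jig +y, on a 28 mm radius round the turret's axis, the lowest in use; number n out by about 4 + 8n mm) are each hand-set up to 4 mm longer or shorter. Feel for contact. Axes as the jig's
- tube_offcut: upright tube offcut, 43 mm across, 60 mm high, a bystander; origin at its underside
- angle_cleat: angle bracket 50 x 40 x 40 mm, a bystander; origin at its underside
- gusset_1: triangular steel plate 70 x 80 x 6 mm, a bystander; origin at its underside

How it is judged:
By the outcome, as a careful person would: the job done as asked, in the order asked, and still so for the second after the job is handed in, with the robot touching nothing.
It also fails if it takes over 72 s, if anything falls off the work surface, if the arm or the gripper's body presses on something with over 40 N, if the wrist force passes 120 N, or if a joint passes its speed limit or range.

## Working session

There is one attempt and no reset: what is moved stays moved. The work goes in short steps, Python scripts to look and compute and a tool call to move; the robot and the scene stay as the last step left them, time stands still between calls to the robot, and variables do not carry over. Pictures are saved under pics/ and viewed, and the job is handed in when it is done.

Besides the shell and the picture viewer there is one more tool, called after "Emit:" in YAML: its name, and indented under it one key for each argument. jog_arm: Moves the arm, as the interface text tells. Its arguments: {"type":"object","properties":{"turn":{"type":"array","items":{"type":"array","items":{"type":"number"}}},"dp":{"type":"array","items":{"type":"array","items":{"type":"number"}}},"gripper":{"type":"array","items":{"type":"number"}},"grip_force":{"type":"number"}},"required":["turn","dp","gripper"]}

```bash
mkdir -p pics; ls
python3 - <<'E'
from cell import manip,camera,calibration
import cv2,numpy as np
for n in("scene","top"):
    p,d=camera(n); cv2.imwrite(f"pics/{n}0.png",cv2.cvtColor(p,cv2.COLOR_RGB2BGR)); np.savez(f"pics/{n}0.npz",p=p,d=d)
    c=calibration(n);print(n,np.round(c["K"],1).tolist(),np.round(c["world_from_camera"],3).tolist())
s=manip.read_state()
for k,v in s.items():print(k,np.round(v,3))
E
```

```text
pics
scene [[418.1, 0.0, 257.2], [0.0, 418.1, 194.5], [0.0, 0.0, 1.0]] [[0.777, -0.308, 0.549, -196.272], [-0.629, -0.414, 0.658, -917.183], [0.025, -0.857, -0.515, 665.999], [0.0, 0.0, 0.0, 1.0]]
top [[368.9, 0.0, 255.4], [0.0, 368.9, 186.6], [0.0, 0.0, 1.0]] [[0.004, -0.999, 0.043, 368.251], [-1.0, -0.003, 0.027, -197.462], [-0.027, -0.043, -0.999, 1069.982], [0.0, 0.0, 0.0, 1.0]]
clock 0.1
joints [-1.378  0.3    1.522  0.     1.321 -0.067]
qd [-0.001 -0.001 -0.     0.001 -0.001 -0.002]
effort [ 1.0000e-03 -5.3265e+01 -3.5328e+01  7.1000e-02  2.4000e-02 -0.0000e+00]
eef_pos [ 141.246 -531.31   204.963]
eef_rot [3.07  1.57  1.759]
wrist_force [-0.46   0.06  -0.005]
moment [-0.013 -0.033 -0.002]
finger_gap 94.015
```

View pics/scene0.png

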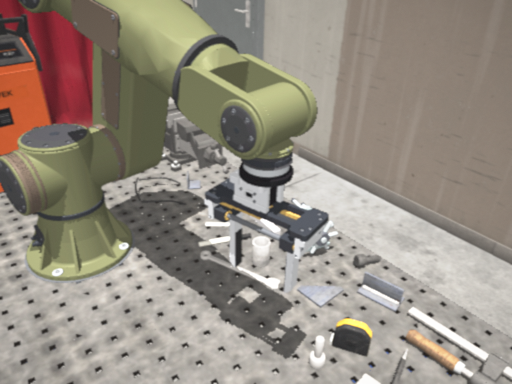

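View pics/top0.png

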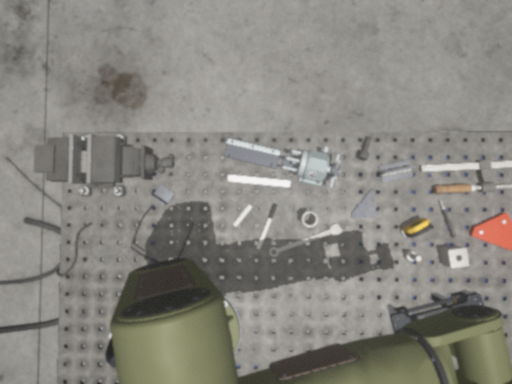

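```bash
cat > h.py <<'E'
import numpy as np,cv2
from cell import manip,camera,calibration
C={n:calibration(n) for n in("scene","top")}
def ray(n,u,v):
    K=np.array(C[n]["K"]);T=np.array(C[n]["world_from_camera"])
    d=T[:3,:3]@np.linalg.inv(K)@np.array([u,v,1.]);return T[:3,3],d
def onz(n,u,v,z):
    o,d=ray(n,u,v);return o+d*(z-o[2])/d[2]
def pix(n,P):
    K=np.array(C[n]["K"]);T=np.array(C[n]["world_from_camera"])
    q=K@(T[:3,:3].T@(np.asarray(P,float)-T[:3,3]));return q[:2]/q[2]
def grab(n,tag):
    p,d=camera(n);np.savez(f"pics/{n}{tag}.npz",p=p,d=d);return p,d
def crop(p,x0,y0,x1,y1,s,f):
    cv2.imwrite(f,cv2.resize(cv2.cvtColor(p[y0:y1,x0:x1],cv2.COLOR_RGB2BGR),None,fx=s,fy=s,interpolation=cv2.INTER_CUBIC))
E
python3 - <<'E'
from h import *
z=np.load("pics/top0.npz");crop(z["p"],215,125,355,225,5.7,"pics/topc.png")
p,d=z["p"],z["d"]
K=np.array(C["top"]["K"]);T=np.array(C["top"]["world_from_camera"])
v,u=np.mgrid[:384,:512];X=np.stack([(u-K[0,2])/K[0,0]*d,(v-K[1,2])/K[1,1]*d,d],-1)@T[:3,:3].T+T[:3,3]
np.set_printoptions(linewidth=250)
print(X[140:190:2,222:342:4,2].round().astype(int))
E
```

```text
[[ -62   -1   22   17   18   -3    0   -2   -3  -68    0   -1   -1  -70   -4    4    0  -71    1   -3   -1  -70    1    1   -2   -1  -66   -2   -3    5]
 [   0   -5   20   20   22   22   15   -2    1    1    0    1   -1    2   -3   -1   -2    0    1   -3    0    0   -1   -2   -2    2    0   -3    0   -1]
 [   2   -2   14   18   20   19   24   23   18   -5   -1    1   -2   -3    0   -2   -1   -2   -6   -6   -3   -1   -1   -4   -1    0    2    1   -4   -3]
 [  -2   14   13   12   17   24   21   20   18   22   14   10   -2    1   -3    0    3   -2    1   -1   -1    0   -1 1070   -3    1    0   -2   -5   -3]
 [  -3   15   14   16   17   18   16   22   21   24   25   21   20   15    3   -1    0    4    3   -4    1   -6   -3   -2    1   -1   59   -2   -3   -1]
 [   0   18   12   13   13   15   15   19   14   17   19   22   20   20   22   -3   -3   72   70   -3    0   70    0    1    2   -2   57   -3    0   -2]
 [  -4   14   15   13   15   14   20   17   14   18   15   22   22   20   22   -1   -4   70   70   71   74   78   75 1070   72   58   62   -4    1   -1]
 [   2   13   19   12   14   
[... 2025 characters left out ...]
9   20   20   18   20   21   -1    0   11    9    8   49   73   69   -1   18   -6    0]
 [   0    3    1    0   12   20   19   21   23   20   18   14   20   19   18   22   18   19   -3   -3    0    6    4    8   13   -4    3   54   -1   -3]
 [   2    1    0    0   -1   -2   -3    0   -2    9   20   22   21   19   17   18   22   20    1    0    1    0    2    7    8    2    0   55   -1   -1]
 [  -2    3   -1    0   -1   -2    2   -1    3   -3    1   -1   -1    1   10   19   23   -2   -1    0   -1   -4    2   -5    2    0   -1   54   -3    1]
 [  -4    0   -3    1   -1    2    1   -4    0    0    1    2   -3   -1    0   -1    2   -2   -4   -3   -2   -4    1   -1    0   -1   -3   -1   -6   -3]]
```

View pics/topc.png

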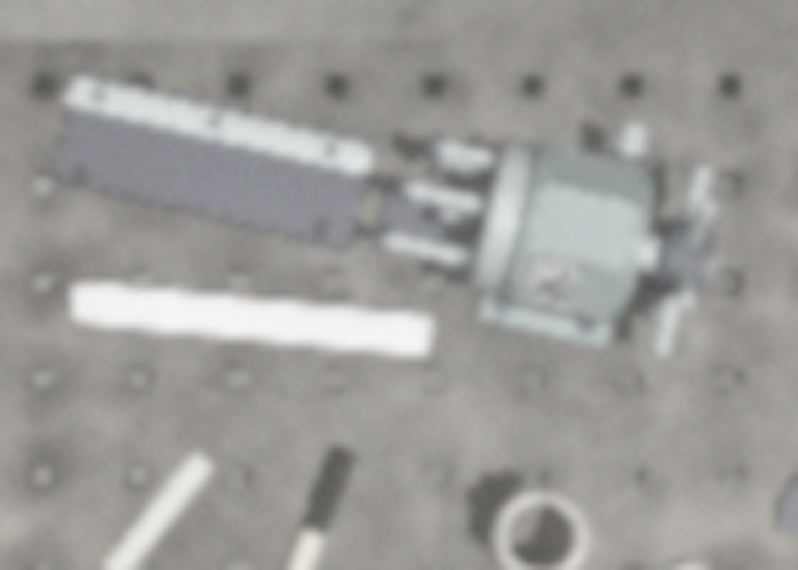

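```bash
cat >> h.py <<'E'
def cloud(n,d):
    K=np.array(C[n]["K"]);T=np.array(C[n]["world_from_camera"])
    v,u=np.mgrid[:384,:512];return np.stack([(u-K[0,2])/K[0,0]*d,(v-K[1,2])/K[1,1]*d,d],-1)@T[:3,:3].T+T[:3,3]
def onplane(n,mask,z):
    v,u=np.nonzero(mask);K=np.array(C[n]["K"]);T=np.array(C[n]["world_from_camera"])
    d=np.stack([(u-K[0,2])/K[0,0],(v-K[1,2])/K[1,1],np.ones(len(u))],-1)@T[:3,:3].T
    o=T[:3,3];return (o+d*((z-o[2])/d[:,2])[:,None])[:,:2]
E
python3 - <<'E'
from h import *
z=np.load("pics/top0.npz");p,d=z["p"],z["d"];X=cloud("top",d)
Z=cv2.medianBlur(d,3);Z=cloud("top",Z)[...,2]
def rect(m,z,name):
    n,l,st,ce=cv2.connectedComponentsWithStats(m.astype(np.uint8));
    i=1+np.argmax(st[1:,4]);m=l==i
    P=onplane("top",m,z).astype(np.float32);r=cv2.minAreaRect(P)
    c=P.mean(0);w,V=np.linalg.eigh(np.cov(P.T));a=V[:,1]
    print(name,m.sum(),"rect",np.round(r[0],1),np.round(r[1],1),round(r[2],2),"mean",c.round(1),"axis yaw(y)",np.degrees(np.arctan2(-a[0]*np.sign(a[1]),abs(a[1]))).round(2),np.sqrt(12*w).round(1))
R=np.zeros_like(Z,bool);R[138:175,220:287]=1
g=p.astype(int).mean(-1)
rect(R&(Z>8)&(Z<35),15,"bed")
R[:]=0;R[170:195,222:296]=1
rect(R&(Z>11)&(Z<35),20,"bar depth")
rect(R&(g>200),20,"bar bright")
R[:]=0;R[138:175,220:287]=1
rect(R&(g>185),21,"fence")
print(g[140:175:3,222:290:4].astype(int))
E
```

```text
bed 1048 rect [ 510.7 -158.4] [155.   56.5] 76.55 mean [ 510.6 -158.6] axis yaw(y) -13.43 [ 56.3 154.3]
bar depth 445 rect [ 430.3 -179.1] [178.5  20.2] 84.59 mean [ 430.3 -179.2] axis yaw(y) -5.32 [ 20.2 178.7]
bar bright 431 rect [ 430.2 -179.1] [178.5  19.6] 84.45 mean [ 430.3 -179.1] axis yaw(y) -5.39 [ 19.6 178.6]
fence 247 rect [ 527.2 -162.5] [153.6  14.1] 76.35 mean [ 527.  -162.9] axis yaw(y) -13.43 [ 13.8 153.3]
[[ 90 145 209 193 168 142 143 139 123 106 150 153 137  88 137 143 136]
 [131 155 203 217 219 216 208 173 141 132 144 144 138 133 143 148 142]
 [144 133 141 146 176 204 218 211 209 203 180 145 134 139 144 144 147]
 [141 131 139 140 139 141 146 170 198 214 220 217 203 174 157 138 112]
 [134 136 141 139 139 141 142 143 142 147 163 193 213 213 219 152 113]
 [130 133 128 139 141 140 141 140 142 141 144 143 147 156 174 134 145]
 [161 137 138 131 135 140 144 143 145 145 144 144 143 143 135 111 169]
 [135 149 156 145 135 135 131 136 142 144 147 144 146 147 152 138 145]
 [149 156 156 147 141 138 142 146 137 132 139 146 130 146 125 128 145]
 [142 149 144 149 152 155 151 147 142 139 148 144 134 141 142 165 199]
 [132 133 139 148 148 154 155 145 141 137 148 152 160 157 156 149 151]
 [147 129 147 148 151 153 155 143 143 144 143 143 142 150 162 145 138]]
```

```bash
cat >> h.py <<'E'
BED=np.array([510.7,-158.4]);yaw=np.radians(-13.43)
ex=np.array([np.cos(yaw),np.sin(yaw)]);ey=np.array([-np.sin(yaw),np.cos(yaw)])
def tobed(P): q=np.asarray(P)[...,:2]-BED;return np.stack([q@ex,q@ey,np.asarray(P)[...,2]],-1)
def frombed(x,y,z): return np.array([*(BED+x*ex+y*ey),z])
E
python3 - <<'E'
from h import *
z=np.load("pics/top0.npz");p,d=z["p"],z["d"];J=tobed(cloud("top",d))
np.set_printoptions(linewidth=220,suppress=True)
m=(J[...,2]>4)&(J[...,2]<105)&(abs(J[...,0])<60)&(J[...,1]<-75)&(J[...,1]>-280)
Q=J[m]
for lo in range(-280,-75,5):
    s=Q[(Q[:,1]>=lo)&(Q[:,1]<lo+5)]
    if len(s):print(lo,len(s),"z",s[:,2].min().round(),s[:,2].max().round(),"x",s[:,0].min().round(),s[:,0].max().round())
W=Q[Q[:,1]<-223]
print(W[np.argsort(W[:,0])].round(0)[::1])
E
```

```text
-275 1 z 4.0 4.0 x -30.0 -30.0
-270 2 z 4.0 6.0 x 29.0 52.0
-260 1 z 4.0 4.0 x 38.0 38.0
-250 6 z 4.0 62.0 x -4.0 48.0
-245 19 z 63.0 74.0 x -14.0 17.0
-240 49 z 18.0 97.0 x -46.0 47.0
-235 93 z 15.0 96.0 x -47.0 47.0
-230 30 z 55.0 93.0 x -18.0 21.0
-225 29 z 5.0 73.0 x -21.0 18.0
-220 13 z 6.0 64.0 x -49.0 9.0
-215 8 z 4.0 64.0 x -44.0 4.0
-210 59 z 8.0 92.0 x -45.0 55.0
-205 68 z 9.0 94.0 x -44.0 56.0
-200 72 z 8.0 97.0 x -45.0 57.0
-195 73 z 7.0 95.0 x -45.0 57.0
-190 64 z 8.0 95.0 x -45.0 44.0
-185 67 z 4.0 94.0 x -58.0 38.0
-180 57 z 6.0 93.0 x -44.0 36.0
-175 65 z 6.0 94.0 x -45.0 39.0
-170 54 z 9.0 94.0 x -43.0 37.0
-165 61 z 8.0 93.0 x -44.0 38.0
-160 70 z 5.0 94.0 x -45.0 46.0
-155 56 z 7.0 91.0 x -44.0 34.0
-150 54 z 4.0 93.0 x -42.0 36.0
-145 51 z 5.0 91.0 x -36.0 56.0
-140 65 z 10.0 92.0 x -36.0 33.0
-135 41 z 7.0 87.0 x -30.0 28.0
-130 38 z 7.0 86.0 x -59.0 28.0
-125 40 z 7.0 86.0 x -60.0 26.0
-120 39 z 7.0 87.0 x -59.0 28.0
-115 34 z 6.0 88.0 x -57.0 27.0
-110 38 z 8.0 87.0 x -59.0 28.0
-105 31 z 4.0 88.0 x -60.0 40.0
-100 27 z 4.0 89.0 x -58.0 54.0
-95 31 z 6.0 88.0 x
[... 4023 characters left out ...]
  53.]
 [  24. -234.   54.]
 [  24. -232.   94.]
 [  25. -234.   94.]
 [  25. -235.   18.]
 [  26. -230.   57.]
 [  26. -233.   57.]
 [  29. -269.    6.]
 [  29. -230.   53.]
 [  29. -233.   56.]
 [  30. -235.   56.]
 [  32. -234.   58.]
 [  33. -233.   51.]
 [  33. -238.   54.]
 [  34. -231.   56.]
 [  35. -234.   59.]
 [  36. -237.   57.]
 [  38. -231.   54.]
 [  38. -233.   58.]
 [  38. -255.    4.]
 [  38. -235.   59.]
 [  40. -230.   54.]
 [  41. -233.   55.]
 [  41. -236.   55.]
 [  42. -238.   56.]
 [  43. -232.   56.]
 [  44. -230.   50.]
 [  44. -235.   56.]
 [  44. -237.   57.]
 [  47. -234.   56.]
 [  47. -232.   51.]
 [  47. -237.   55.]
 [  48. -250.    4.]
 [  52. -267.    4.]]
```

Run:
```python
from h import *
z=np.load("pics/top0.npz");p=z["p"]
crop(p,290,140,345,192,11,"pics/topw.png")
for nm,P in (("window?",frombed(-30,-42.5-139,80)),("wheel",frombed(0,-234.5,53)),("bed",frombed(0,0,15))): print(nm,P.round(1),pix("scene",P),pix("top",P))
d=z["d"];J=tobed(cloud("top",d))
m=(J[...,2]>25)&(J[...,2]<100)&(abs(J[...,0])<40)&(J[...,1]<-80)&(J[...,1]>-150)
Q=J[m]; 
for a in np.unique((Q[:,0]//4)):
    s=Q[Q[:,0]//4==a];t=s[s[:,2]>0]; print(a*4,"ymax",t[:,1].max().round(),"z",t[np.argmax(t[:,1]),2].round())
```

```text
window? [ 439.4 -328.    80. ] [300.96531838 219.67428561] [313.99713416 175.93412273]
wheel [ 456.2 -386.5   53. ] [321.74204257 237.27300333] [334.04767692 170.56369771]
bed [ 510.7 -158.4   15. ] [276.30377954 203.42318826] [251.74961573 152.65291121]
-40.0 ymax -147.0 z 55.0
-36.0 ymax -138.0 z 56.0
-32.0 ymax -91.0 z 70.0
-28.0 ymax -90.0 z 74.0
-24.0 ymax -89.0 z 72.0
-20.0 ymax -91.0 z 67.0
-16.0 ymax -138.0 z 68.0
-12.0 ymax -138.0 z 29.0
-8.0 ymax -93.0 z 82.0
-4.0 ymax -95.0 z 85.0
0.0 ymax -93.0 z 88.0
4.0 ymax -93.0 z 84.0
8.0 ymax -137.0 z 66.0
12.0 ymax -137.0 z 87.0
16.0 ymax -104.0 z 70.0
20.0 ymax -104.0 z 72.0
24.0 ymax -103.0 z 72.0
28.0 ymax -105.0 z 70.0
32.0 ymax -138.0 z 67.0
36.0 ymax -148.0 z 65.0
```

View pics/topw.png

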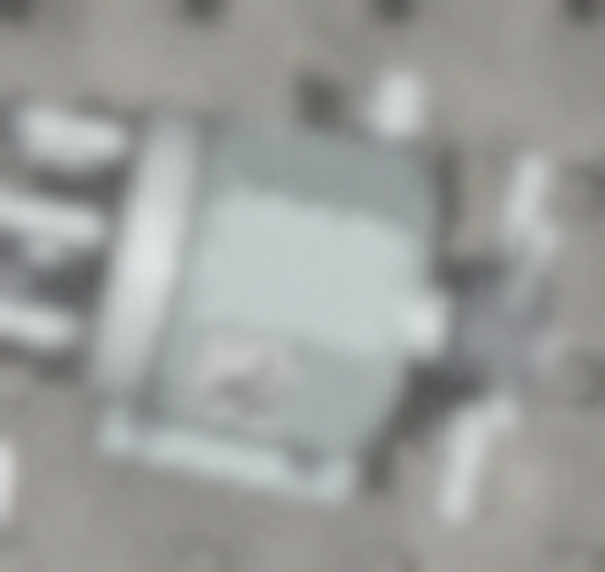

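```bash
cat >> h.py <<'E'
from scipy.spatial.transform import Rotation as Ro
def pose():
    s=manip.read_state();return s,np.array(s["eef_pos"]),Ro.from_euler("xyz",s["eef_rot"])
def todo(P,zdir=None):
    """shift in tool cm (present axes) and turn (deg, tool) to have x down, z axis=+-zdir"""
    s,p,R=pose();M=R.as_matrix()
    out=M.T@(np.asarray(P)-p)/10
    t=None
    if zdir is not None:
        z=np.array([*zdir,0.]);z/=np.linalg.norm(z);z=z if z@M[:,2]>0 else -z
        x=np.array([0,0,-1.]);T=np.stack([x,np.cross(z,x),z],1)
        t=Ro.from_matrix(M.T@T).as_rotvec(degrees=True)
    print("clock",round(s["clock"],2),"tcp",p.round(1),"bedframe",tobed(p).round(1),"gap",round(s["finger_gap"],1),"F",np.round(s["wrist_force"],1),"F_jig",np.round([np.dot(s["wrist_force"][:2],ex),np.dot(s["wrist_force"][:2],ey)],1))
    print("tool axes x",M[:,0].round(3),"y",M[:,1].round(3),"z",M[:,2].round(3)," dp",out.round(2),"turn",t)
E
python3 - <<'E'
from h import *
todo(frombed(0,-234.5,150),ex);todo(frombed(0,-234.5,150),ey)
print(onz("top",309.5,219,60),onz("top",309.5,219,0),onz("top",365,148,10), onz("top",270,315,0))
E
```

```text
clock 0.1 tcp [ 141.2 -531.3  205. ] bedframe [-272.7 -448.5  205. ] gap 94.0 F [-0.5  0.1 -0. ] F_jig [-0.5 -0. ]
tool axes x [-0.     0.001 -1.   ] y [0.966 0.257 0.   ] z [ 0.257 -0.966 -0.001]  dp [ 5.5  34.16 -5.9 ] turn [-6.16841895e+01 -5.03785746e-02 -3.52025157e-02]
clock 0.1 tcp [ 141.2 -531.3  205. ] bedframe [-272.7 -448.5  205. ] gap 94.0 F [-0.5  0.1 -0. ] F_jig [-0.5 -0. ]
tool axes x [-0.     0.001 -1.   ] y [0.966 0.257 0.   ] z [ 0.257 -0.966 -0.001]  dp [ 5.5  34.16 -5.9 ] turn [ 2.83158024e+01 -5.82252496e-02  1.03250591e-02]
[ 323.35939676 -318.12900287   60.        ] [ 320.69253548 -325.29749077    0.        ] [ 525.00569339 -483.06378941   10.        ] [  46.40664085 -212.24377276    0.        ]
```

Emit:
jog_arm:
  turn:
    - [9.4,0,0]
    - [9.4,0,0]
    - [9.4,0,0]
  dp:
    - [0,0,0]
    - [0,0,0]
    - [0,0,0]
  gripper: [1,1,1]
  grip_force: 20

```text
clock: 0.48
eef_pos: [141.1, -530.8, 203.9]
eef_rot: [-2.698, 1.568, 1.768]
wrist_force: [0.2, -0.4, -0.2]
finger_gap: 67.3
```

Run:
```python
from h import *
todo(frombed(0,-234.5,150),ey)
p,d=grab("scene","1");crop(p,250,180,400,290,5.3,"pics/s1.png")
```

```text
clock 0.47 tcp [ 141.1 -530.8  203.9] bedframe [-272.9 -448.1  203.9] gap 67.3 F [ 0.2 -0.4 -0.2] F_jig [ 0.3 -0.3]
tool axes x [-0.001  0.003 -1.   ] y [ 0.97  -0.244 -0.001] z [-0.244 -0.97  -0.003]  dp [  5.41  27.05 -21.66] turn [-0.67845182 -0.16719913  0.07821173]
```

View pics/s1.png

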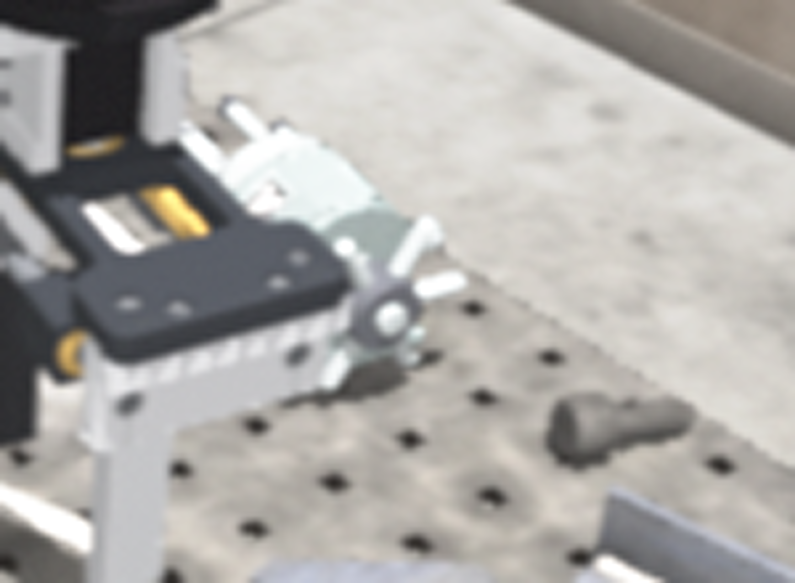

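Emit:
jog_arm:
  turn:
    - [0,0,0]
    - [0,0,0]
    - [0,0,0]
    - [0,0,0]
    - [0,0,0]
    - [0,0,0]
    - [0,0,0]
  dp:
    - [0,4.2,-3.4]
    - [0,4.2,-3.4]
    - [0,4.2,-3.4]
    - [0,4.2,-3.4]
    - [0,4.2,-3.4]
    - [0,4.2,-3.4]
    - [0,0,0]
  gripper: [1,1,1,1,1,1,1]

```text
clock: 1.4
eef_pos: [443.7, -390.3, 202.1]
eef_rot: [-2.514, 1.564, 1.961]
wrist_force: [-0.0, -0.1, 0.2]
finger_gap: 0.4
```

Run:
```python
from h import *
todo(frombed(0,-234.5,150),ey)
p,d=grab("scene","2");crop(p,230,140,400,260,4.7,"pics/s2.png")
```

```text
clock 1.4 tcp [ 443.7 -390.3  202.1] bedframe [ -11.3 -241.1  202.1] gap 0.4 F [-0.  -0.1  0.2] F_jig [ 0.  -0.1]
tool axes x [-0.002  0.006 -1.   ] y [ 0.972 -0.235 -0.004] z [-0.235 -0.972 -0.005]  dp [ 5.2   1.15 -0.64] turn [-0.15903104 -0.29309269  0.2120581 ]
```

View pics/s2.png

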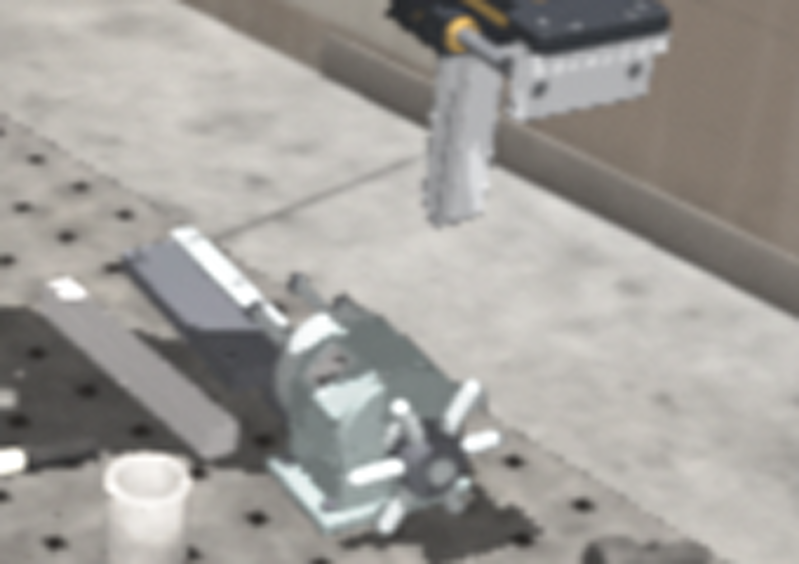

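Run:
```python
from h import *
p=np.load("pics/scene2.npz")["p"];c=p[205:230,288:313]
c=np.clip((c.astype(float)-c.min())*255/(c.max()-c.min()),0,255).astype(np.uint8)
a=cv2.resize(c,(400,400),interpolation=cv2.INTER_CUBIC)
t=np.load("pics/top0.npz")["p"][167:182,303:320];t=np.clip((t.astype(float)-t.min())*255/(t.max()-t.min()),0,255).astype(np.uint8)
b=cv2.resize(t,(400,400),interpolation=cv2.INTER_CUBIC)
# rectify from scene
P=[];zc=None
for sx in (0,):
  pass
J=tobed(cloud("scene",np.load("pics/scene2.npz")["d"]));print(J[217,300],J[212:223:2,296:306:2].round(0).tolist())
cv2.imwrite("pics/win.png",cv2.cvtColor(np.hstack([a,b]),cv2.COLOR_RGB2BGR))
```

```text
[ -24.0919369  -167.17931747   77.51780376] [[[-26.0, -150.0, 82.0], [-24.0, -155.0, 85.0], [-22.0, -162.0, 89.0], [-18.0, -165.0, 90.0], [-15.0, -169.0, 92.0]], [[-29.0, -155.0, 81.0], [-26.0, -159.0, 82.0], [-20.0, -159.0, 80.0], [-17.0, -165.0, 83.0], [-19.0, -177.0, 91.0]], [[-33.0, -162.0, 80.0], [-27.0, -163.0, 79.0], [-23.0, -166.0, 79.0], [-22.0, -172.0, 83.0], [-17.0, -174.0, 83.0]], [[-35.0, -167.0, 77.0], [-28.0, -165.0, 74.0], [-27.0, -173.0, 79.0], [-22.0, -174.0, 78.0], [-23.0, -184.0, 85.0]], [[-33.0, -163.0, 68.0], [-29.0, -166.0, 69.0], [-29.0, -176.0, 75.0], [-28.0, -183.0, 80.0], [-27.0, -191.0, 84.0]], [[-39.0, -174.0, 70.0], [-33.0, -174.0, 69.0], [-34.0, -184.0, 75.0], [-32.0, -190.0, 79.0], [-29.0, -194.0, 81.0]]]
```

View pics/win.png

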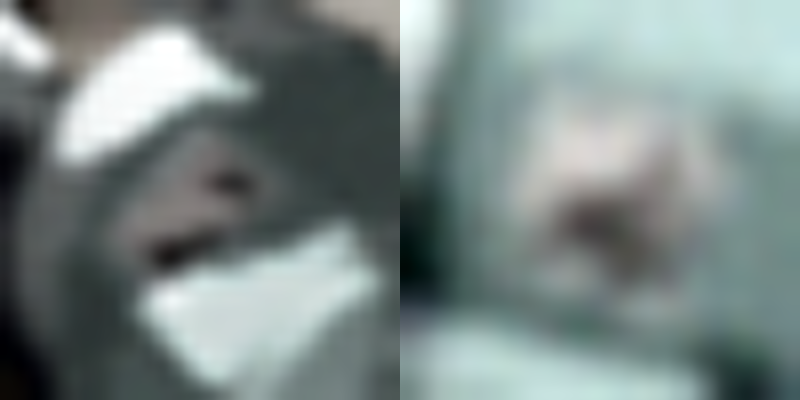

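Emit:
jog_arm:
  turn:
    - [0,-0.3,0.2]
    - [0,0,0]
    - [0,0,0]
    - [0,0,0]
  dp:
    - [2,0.6,-0.3]
    - [3,0.6,-0.3]
    - [3,0.2,0]
    - [0,0,0]
  gripper: [1,1,1,1]

```text
clock: 1.95
eef_pos: [453.9, -391.2, 120.3]
eef_rot: [-0.745, 1.569, -2.552]
wrist_force: [-0.4, 1.1, -0.2]
finger_gap: 0.4
```

Run:
```python
from h import *
todo(frombed(3,-234.5,88),ey)
```

```text
clock 1.95 tcp [ 453.9 -391.2  120.3] bedframe [  -1.2 -239.6  120.3] gap 0.4 F [-0.4  1.1 -0.2] F_jig [-0.7  1. ]
tool axes x [-0.001 -0.001 -1.   ] y [ 0.972 -0.234 -0.001] z [-0.234 -0.972  0.001]  dp [ 3.23  0.42 -0.52] turn [-0.10260907  0.05649953  0.0521539 ]
```

Emit:
jog_arm:
  turn:
    - [0,0,0]
    - [0,0,0]
    - [0,0,0]
    - [0,0,0]
  dp:
    - [0.2,0.4,-0.5]
    - [1.5,0.1,0]
    - [1.5,0,0]
    - [0,0,0]
  gripper: [1,1,1,1]

```text
clock: 2.45
eef_pos: [460.0, -388.8, 89.2]
eef_rot: [0.622, 1.567, -1.185]
wrist_force: [0.6, 0.6, -0.1]
finger_gap: 0.5
```

Run:
```python
from h import *
todo(frombed(7,-234.5,88),ey)
```

```text
clock 2.45 tcp [ 460.  -388.8   89.2] bedframe [   4.2 -235.9   89.2] gap 0.5 F [ 0.6  0.6 -0.1] F_jig [0.4 0.8]
tool axes x [ 0.001 -0.003 -1.   ] y [ 0.972 -0.234  0.002] z [-0.234 -0.972  0.003]  dp [ 0.12  0.28 -0.14] turn [-0.10176462  0.16645734 -0.11918294]
```

Emit:
jog_arm:
  turn:
    - [0,0,0]
    - [0,0,0]
    - [0,0,0]
    - [0,0,0]
    - [0,0,0]
  dp:
    - [0.1,0.3,-0.1]
    - [0.1,0.3,0]
    - [0.1,0.3,0]
    - [0.2,0.4,0]
    - [0,0,0]
  gripper: [1,1,1,1,1]

```text
clock: 3.08
eef_pos: [472.1, -390.8, 84.3]
eef_rot: [-0.754, 1.567, -2.561]
wrist_force: [-2.3, -0.2, 0.6]
finger_gap: 0.2
```

Run:
```python
from h import *
todo(frombed(25.3,-234.5,77.4),ey)
```

```text
clock 3.08 tcp [ 472.1 -390.8   84.3] bedframe [  16.4 -235.    84.3] gap 0.2 F [-2.3 -0.2  0.6] F_jig [-2.2 -0.7]
tool axes x [-0.003 -0.002 -1.   ] y [ 0.972 -0.234 -0.002] z [-0.234 -0.972  0.002]  dp [ 0.69  0.89 -0.06] turn [-0.09777947  0.13967624  0.13138086]
```

Emit:
jog_arm:
  turn:
    - [0,0,0]
    - [0,0,0]
    - [0,0,0]
    - [0,0,0]
    - [0,0,0]
    - [0,0,0]
    - [0,0,0]
  dp:
    - [0.3,0.45,0]
    - [0.35,0.45,0]
    - [0.4,0.35,0]
    - [0.45,0.35,0]
    - [0.5,0.3,0]
    - [0.5,0.25,0]
    - [0,0,0]
  gripper: [1,1,1,1,1,1,1]

```text
clock: 3.95
eef_pos: [495.4, -396.5, 57.8]
eef_rot: [0.02, 1.568, -1.787]
wrist_force: [-0.4, -0.8, -0.1]
finger_gap: 0.1
```

Run:
```python
from h import *
todo(frombed(38,-234.5,58),ey)
p,d=grab("scene","3");crop(p,260,170,380,250,6.5,"pics/s3.png")
```

```text
clock 3.95 tcp [ 495.4 -396.5   57.8] bedframe [  40.4 -235.1   57.8] gap 0.1 F [-0.4 -0.8 -0.1] F_jig [-0.2 -0.9]
tool axes x [-0.001 -0.003 -1.   ] y [ 0.972 -0.234  0.   ] z [-0.234 -0.972  0.003]  dp [-0.02 -0.24 -0.06] turn [-0.08453534  0.16993388 -0.00323022]
```

View pics/s3.png

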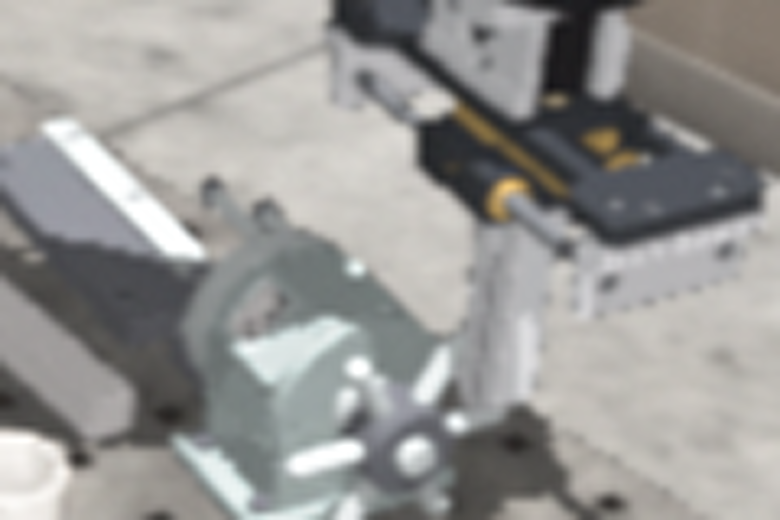

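Emit:
jog_arm:
  turn:
    - [0,0,0]
    - [0,0,0]
    - [0,0,0]
    - [0,0,0]
    - [0,0,0]
    - [0,0,0]
    - [0,0,0]
    - [0,0,0]
  dp:
    - [-0.3,1,0]
    - [-0.5,1,0]
    - [-3,0,0]
    - [-2.5,0,0]
    - [0,-3.0,0]
    - [0,-2.8,0]
    - [0,0,0]
    - [0,0,0]
  gripper: [1,1,1,1,1,1,1,1]

```text
clock: 5.0
eef_pos: [462.6, -388.4, 126.6]
eef_rot: [0.689, 1.564, -1.116]
wrist_force: [0.9, -1.5, -0.4]
finger_gap: 0.8
```

Run:
```python
from h import *
todo(frombed(4,-234.5,89),ey)
p,d=grab("scene","4");crop(p,260,150,380,240,6.5,"pics/s4.png")
J=tobed(cloud("scene",d));m=(abs(J[...,1]+234.5)<9)&(J[...,2]>15)&(J[...,2]<110)&(abs(J[...,0])<60)
Q=J[m];Q=Q[np.hypot(Q[:,0],Q[:,2]-53)>24]
Q=Q[np.hypot(Q[:,0],Q[:,2]-53)<50]
print(len(Q),np.histogram(np.degrees(np.arctan2(Q[:,0],Q[:,2]-53)),bins=np.arange(-180,181,10)))
```

```text
clock 5.0 tcp [ 462.6 -388.4  126.6] bedframe [   6.6 -234.9  126.6] gap 0.8 F [ 0.9 -1.5 -0.4] F_jig [ 1.2 -1.2]
tool axes x [ 0.003 -0.006 -1.   ] y [ 0.973 -0.233  0.004] z [-0.233 -0.973  0.005]  dp [ 3.76 -0.28 -0.05] turn [-0.01998105  0.27888789 -0.2297629 ]
177 (array([ 0,  0,  1, 20, 10,  0,  0,  0,  4, 31,  0,  0,  1,  2, 22,  7,  0,
        0,  0,  9, 26,  2,  0,  0,  0,  4, 16,  6,  0,  0,  0,  0,  5,  9,
        2,  0]), array([-180, -170, -160, -150, -140, -130, -120, -110, -100,  -90,  -80,
        -70,  -60,  -50,  -40,  -30,  -20,  -10,    0,   10,   20,   30,
         40,   50,   60,   70,   80,   90,  100,  110,  120,  130,  140,
        150,  160,  170,  180]))
```

View pics/s4.png

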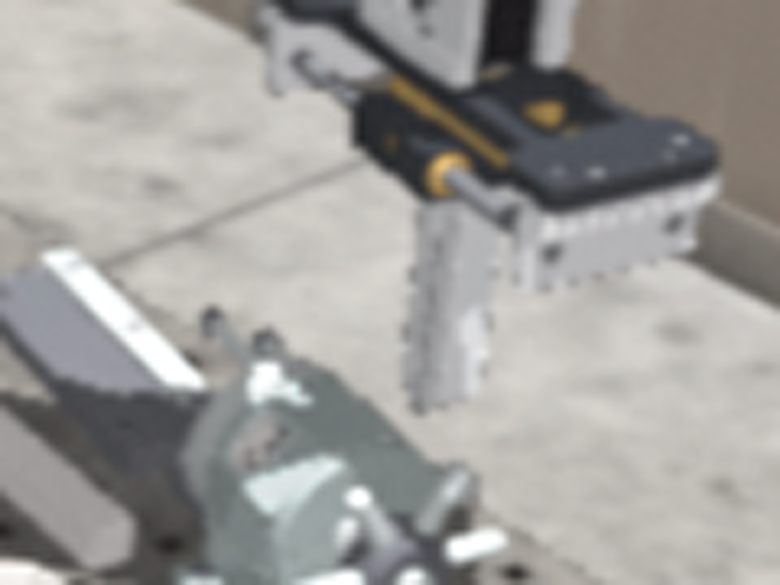

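Emit:
jog_arm:
  turn:
    - [0,0.28,-0.23]
    - [0,0,0]
    - [0,0,0]
    - [0,0,0]
  dp:
    - [1.5,-0.2,0]
    - [2.0,0,0]
    - [0.2,0,0]
    - [0,0,0]
  gripper: [1,1,1,1]

```text
clock: 5.55
eef_pos: [461.5, -387.6, 85.9]
eef_rot: [-2.194, 1.567, 2.285]
wrist_force: [-1.1, 1.2, 3.1]
finger_gap: 0.3
```

Run:
```python
from h import *
todo(frombed(16.5,-234.5,84),ey)
```

```text
clock 5.55 tcp [ 461.5 -387.6   85.9] bedframe [   5.4 -234.4   85.9] gap 0.3 F [-1.1  1.2  3.1] F_jig [-1.4  0.9]
tool axes x [-0.002  0.003 -1.   ] y [ 0.973 -0.232 -0.003] z [-0.232 -0.973 -0.002]  dp [0.19 1.11 0.01] turn [ 0.04298829 -0.11360098  0.15824673]
```

Lightly touching the spoke already; go on along the arc.

Emit:
jog_arm:
  turn:
    - [0,0,0]
    - [0,0,0]
    - [0,0,0]
    - [0,0,0]
  dp:
    - [-0.1,0.3,0]
    - [0.1,0.4,0]
    - [0.2,0.4,0]
    - [0,0,0]
  gripper: [1,1,1,1]

```text
clock: 6.05
eef_pos: [471.0, -389.6, 84.2]
eef_rot: [-1.978, 1.562, 2.5]
wrist_force: [-1.6, 1.8, -0.2]
finger_gap: 0.7
```

Run:
```python
from h import *
todo(frombed(25.3,-234.5,77.4),ey)
```

```text
clock 6.05 tcp [ 471.  -389.6   84.2] bedframe [  15.1 -234.1   84.2] gap 0.7 F [-1.6  1.8 -0.2] F_jig [-2.   1.4]
tool axes x [-0.007  0.005 -1.   ] y [ 0.973 -0.231 -0.008] z [-0.231 -0.973 -0.004]  dp [0.67 1.03 0.05] turn [ 0.04918277 -0.20034386  0.46451222]
```

Emit:
jog_arm:
  turn:
    - [0,0,0]
    - [0,0,0]
    - [0,0,0]
    - [0,0,0]
    - [0,0,0]
    - [0,0,0]
    - [0,0,0]
  dp:
    - [0.3,0.5,0]
    - [0.35,0.5,0]
    - [0.4,0.35,0]
    - [0.45,0.35,0]
    - [0.5,0.3,0]
    - [0.5,0.25,0]
    - [0,0,0]
  gripper: [1,1,1,1,1,1,1]

```text
clock: 6.92
eef_pos: [495.0, -395.4, 58.5]
eef_rot: [-2.001, 1.565, 2.478]
wrist_force: [0.6, -0.2, 1.6]
finger_gap: 0.4
```

Emit:
jog_arm:
  turn:
    - [0,0,0]
    - [0,0,0]
    - [0,0,0]
    - [0,0,0]
    - [0,0,0]
    - [0,0,0]
  dp:
    - [-0.3,1,0]
    - [-0.5,1,0]
    - [-3,0,0]
    - [-4,0,0]
    - [-4,0,0]
    - [-2,0,0]
  gripper: [1,1,1,1,1,1]

```text
clock: 7.68
eef_pos: [518.4, -400.9, 201.8]
eef_rot: [-2.02, 1.565, 2.46]
wrist_force: [0.6, -0.3, -0.9]
finger_gap: 0.4
```

Run:
```python
from h import *
todo(frombed(4,-234.5,89),ey)
p,d=grab("scene","5");crop(p,280,190,340,240,12,"pics/s5.png")
J=tobed(cloud("scene",d));m=(abs(J[...,1]+234.5)<9)&(J[...,2]>15)&(J[...,2]<110)&(abs(J[...,0])<60)
Q=J[m];Q=Q[np.hypot(Q[:,0],Q[:,2]-53)>24]
Q=Q[np.hypot(Q[:,0],Q[:,2]-53)<50]
a=np.degrees(np.arctan2(Q[:,0],Q[:,2]-53));print(len(a),(((a)%60-30)).mean())
def ang(f):
    J=tobed(cloud("scene",np.load(f)["d"]));m=(abs(J[...,1]+234.5)<9)&(abs(J[...,0])<60);Q=J[m];r=np.hypot(Q[:,0],Q[:,2]-53);Q=Q[(r>24)&(r<50)]
    a=np.degrees(np.arctan2(Q[:,0],Q[:,2]-53));return ((a%60)-30).mean()
print([ang(f"pics/scene{i}.npz").round(2) for i in (2,4,5)])
p2,d2=grab("top","5");crop(p2,285,135,345,195,10,"pics/t5.png")
```

```text
clock 7.67 tcp [ 518.4 -400.9  201.8] bedframe [  63.8 -234.1  201.8] gap 0.4 F [ 0.6 -0.3 -0.9] F_jig [ 0.7 -0.2]
tool axes x [-0.005  0.004 -1.   ] y [ 0.973 -0.231 -0.005] z [-0.231 -0.973 -0.003]  dp [11.31 -5.92  0.06] turn [ 0.0846336  -0.14550494  0.30245318]
178 -0.10649759136468441
[np.float64(-0.4), np.float64(-0.23), np.float64(-0.09)]
```

View pics/s5.png

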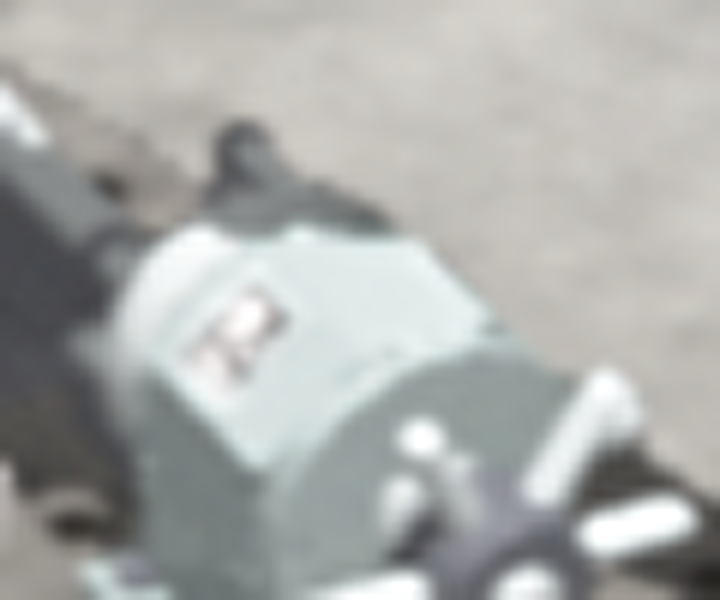

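View pics/t5.png

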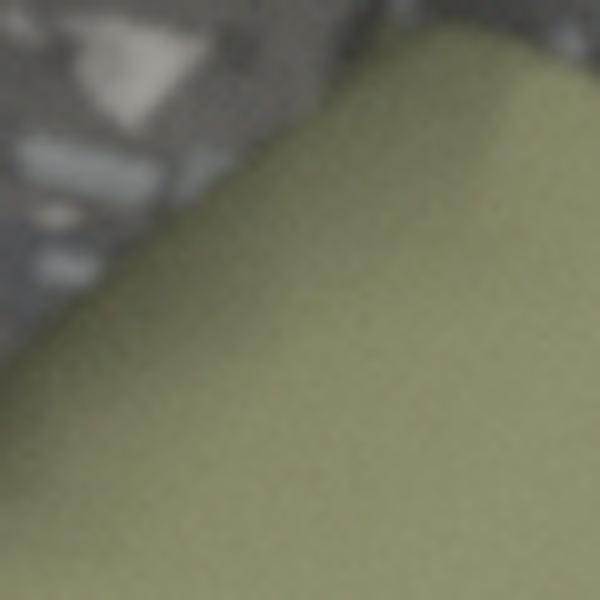

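Run:
```python
from h import *
b=np.radians(-5.35);bx=np.array([np.cos(b),np.sin(b)])
todo([430.3,-179.1,200],bx);print(np.round(manip.read_state()["joints"],2))
```

```text
clock 7.78 tcp [ 518.6 -401.2  201.8] bedframe [  64.1 -234.3  201.8] gap 0.5 F [-0.1  0.2 -0.6] F_jig [-0.1  0.2]
tool axes x [-0.003  0.003 -1.   ] y [ 0.973 -0.231 -0.004] z [-0.231 -0.973 -0.002]  dp [  0.27 -13.72 -19.57] turn [8.20012859e+01 7.50673526e-02 2.54453070e-01]
[-0.71  0.55  1.18 -0.    1.42  1.09]
```

Emit:
jog_arm:
  turn:
    - [0,0,0]
    - [0,0,0]
    - [0,0,0]
    - [0,0,0]
    - [-9.8,0,0]
    - [-9.8,0,0]
    - [-9.8,0,0]
    - [-9.8,0,0]
  dp:
    - [0,-3.4,-4.9]
    - [0,-3.4,-4.9]
    - [0,-3.4,-4.9]
    - [0,-3.4,-4.9]
    - [0,0,0]
    - [0,0,0]
    - [0,0,0]
    - [0,0,0]
  gripper: [0.57,0.57,0.57,0.57,0.57,0.57,0.57,0.57]

```text
clock: 8.78
eef_pos: [428.1, -170.7, 194.9]
eef_rot: [-2.66, 1.557, 2.524]
wrist_force: [0.0, -0.2, 0.0]
finger_gap: 40.3
```

Emit:
jog_arm:
  turn:
    - [-9.8,0,0]
    - [-9.8,0,0]
    - [-9.8,0,0]
    - [-9.8,0,0]
    - [-9.8,0,0]
    - [-9.8,0,0]
    - [0,0,0]
  dp:
    - [0,0,0]
    - [0,0,0]
    - [0,0,0]
    - [0,0,0]
    - [0,0,0]
    - [0,0,0]
    - [0,0,0]
  gripper: [0.57,0.57,0.57,0.57,0.57,0.57,0.57]

```text
clock: 9.65
eef_pos: [427.9, -169.6, 189.2]
eef_rot: [2.619, 1.549, 2.581]
wrist_force: [-0.1, 0.9, 0.2]
finger_gap: 40.3
```

Run:
```python
from h import *
b=np.radians(-5.35);bx=np.array([np.cos(b),np.sin(b)])
todo([430.3,-179.1,120],bx);print(np.round(manip.read_state()["joints"],2))
p,d=grab("scene","6");crop(p,220,150,370,260,5.3,"pics/s6.png")
p2,d2=grab("top","6");crop(p2,215,125,355,225,5.7,"pics/t6.png")
J=tobed(cloud("top",d2));m=(J[...,2]>60)&(J[...,2]<100)&(abs(J[...,0])<35)&(J[...,1]<-80)&(J[...,1]>-150)
Q=J[m]
for a in np.unique((Q[:,0]//4)):
    t=Q[Q[:,0]//4==a];print(a*4,"ymax",t[:,1].max().round(),"z",t[np.argmax(t[:,1]),2].round())
```

```text
clock 9.65 tcp [ 427.9 -169.6  189.2] bedframe [-77.9 -30.1 189.2] gap 40.3 F [-0.1  0.9  0.2] F_jig [-0.3  0.9]
tool axes x [-0.018  0.011 -1.   ] y [0.038 0.999 0.011] z [ 0.999 -0.038 -0.019]  dp [ 6.9  -1.02  0.4 ] turn [ 3.17487293 -1.08159979 -0.58331158]
[-0.46  0.13  1.77  0.    1.27 -0.42]
-36.0 ymax -140.0 z 67.0
-32.0 ymax -116.0 z 72.0
-28.0 ymax -115.0 z 72.0
-24.0 ymax -116.0 z 73.0
-20.0 ymax -119.0 z 72.0
-16.0 ymax -137.0 z 74.0
-12.0 ymax -138.0 z 61.0
-8.0 ymax -126.0 z 82.0
-4.0 ymax -125.0 z 83.0
0.0 ymax -124.0 z 86.0
4.0 ymax -123.0 z 83.0
8.0 ymax -137.0 z 70.0
12.0 ymax -138.0 z 84.0
16.0 ymax -91.0 z 68.0
20.0 ymax -89.0 z 72.0
24.0 ymax -89.0 z 63.0
28.0 ymax -91.0 z 73.0
32.0 ymax -138.0 z 67.0
```

View pics/s6.png

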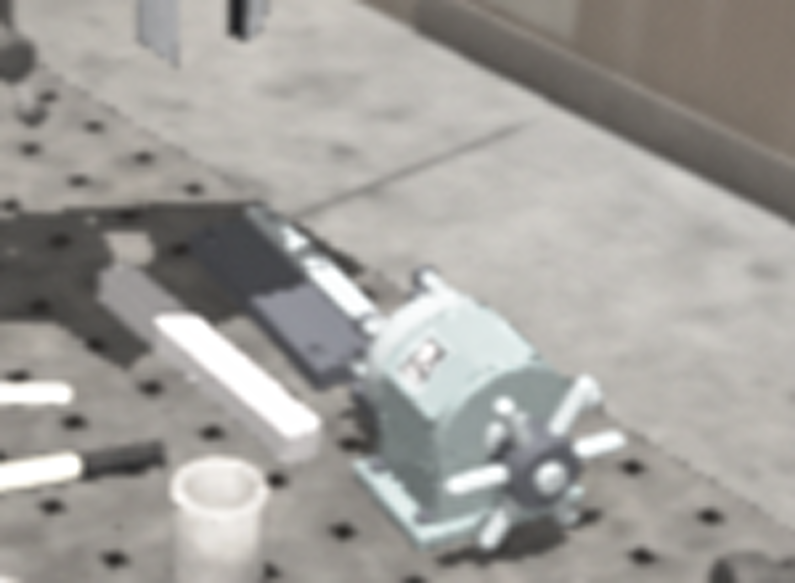

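View pics/t6.png

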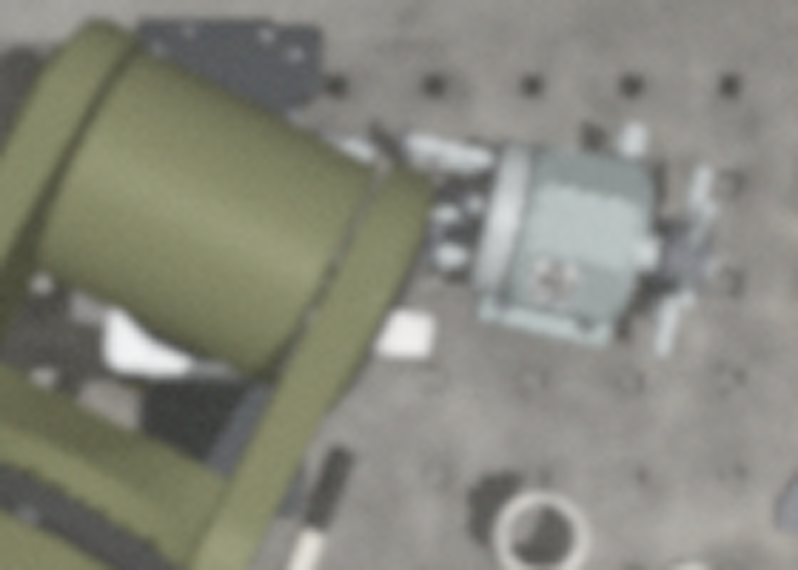

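Emit:
jog_arm:
  turn:
    - [3.2,-1.1,-0.6]
    - [0,0,0]
    - [0,0,0]
    - [0,0,0]
  dp:
    - [0,-1.0,0.4]
    - [3.5,0,0]
    - [3.5,0,0]
    - [0,0,0]
  gripper: [0.57,0.57,0.57,0.57]

```text
clock: 10.25
eef_pos: [432.0, -180.2, 117.5]
eef_rot: [-0.494, 1.569, -0.607]
wrist_force: [0.4, -1.5, -0.3]
finger_gap: 40.4
```

Run:
```python
from h import *
b=np.radians(-5.35);bx=np.array([np.cos(b),np.sin(b)])
todo([430.3,-179.1,10],bx)
```

```text
clock 10.25 tcp [ 432.  -180.2  117.5] bedframe [-71.5 -39.5 117.5] gap 40.4 F [ 0.4 -1.5 -0.3] F_jig [ 0.7 -1.3]
tool axes x [ 0.002 -0.001 -1.   ] y [ 0.113  0.994 -0.001] z [ 0.994 -0.113  0.002]  dp [10.75  0.1  -0.2 ] turn [-1.12173333  0.10025059  0.05527875]
```

Emit:
jog_arm:
  turn:
    - [-1.1,0.1,0]
    - [0,0,0]
    - [0,0,0]
    - [0,0,0]
    - [0,0,0]
    - [0,0,0]
  dp:
    - [0,0.1,-0.2]
    - [3.5,0,0]
    - [3,0,0]
    - [2,0,0]
    - [1,0,0]
    - [0,0,0]
  gripper: [0.57,0.57,0.57,0.57,0.57,0.57]

```text
clock: 11.0
eef_pos: [434.5, -181.0, 28.0]
eef_rot: [-0.459, 1.559, -0.554]
wrist_force: [0.1, -0.2, -0.0]
finger_gap: 40.2
```

Run:
```python
from h import *
b=np.radians(-5.35);bx=np.array([np.cos(b),np.sin(b)])
todo([430.3,-179.1,10],bx)
```

```text
clock 11.0 tcp [ 434.5 -181.    28. ] bedframe [-68.8 -39.7  28. ] gap 40.2 F [ 0.1 -0.2 -0. ] F_jig [ 0.1 -0.2]
tool axes x [ 0.01  -0.006 -1.   ] y [ 0.095  0.996 -0.005] z [ 0.995 -0.094  0.011]  dp [ 1.8   0.16 -0.46] turn [-0.07385686  0.62335707  0.30884988]
```

Emit:
jog_arm:
  turn:
    - [0,0.6,0.3]
    - [0,0,0]
    - [0,0,0]
    - [0,0,0]
  dp:
    - [0,0.16,-0.45]
    - [0.8,0,0]
    - [0.8,0,0]
    - [0.1,0,0]
  gripper: [0.57,0.57,0.57,0.57]

```text
clock: 11.5
eef_pos: [431.0, -179.3, 12.0]
eef_rot: [-0.339, 1.568, -0.434]
wrist_force: [-0.1, 0.8, -0.0]
finger_gap: 40.6
```

Run:
```python
from h import *
b=np.radians(-5.35);bx=np.array([np.cos(b),np.sin(b)])
todo([430.3,-179.1,10],bx)
p,d=grab("scene","7");crop(p,200,150,350,260,5.3,"pics/s7.png")
```

```text
clock 11.5 tcp [ 431.  -179.3   12. ] bedframe [-72.7 -38.9  12. ] gap 40.6 F [-0.1  0.8 -0. ] F_jig [-0.3  0.8]
tool axes x [ 0.003 -0.001 -1.   ] y [ 0.095  0.996 -0.001] z [ 0.996 -0.095  0.003]  dp [ 0.2   0.02 -0.07] turn [-0.07577251  0.16069716  0.05676543]
```

View pics/s7.png

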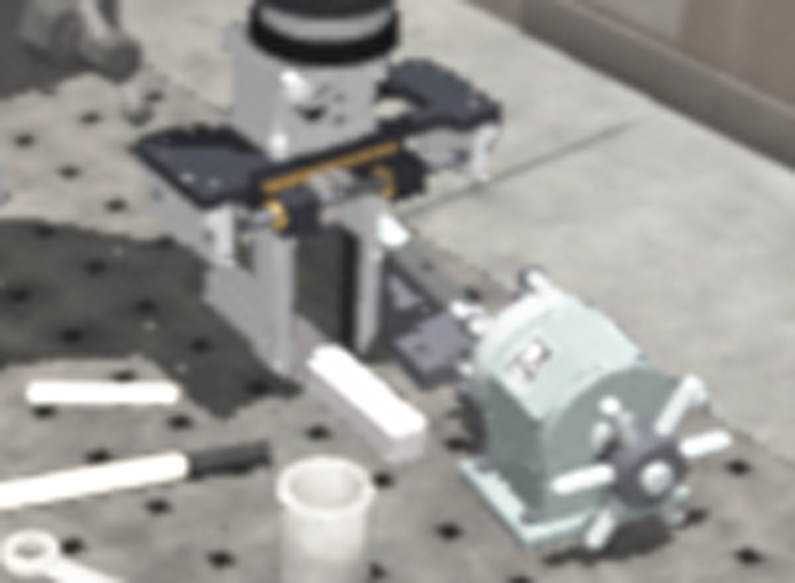

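Emit:
jog_arm:
  turn:
    - [0,0.15,0]
    - [0,0,0]
    - [0,0,0]
    - [0,0,0]
    - [0,0,0]
  dp:
    - [0.25,0,-0.05]
    - [0,0,0]
    - [0,0,0]
    - [0,0,0]
    - [0,0,0]
  gripper: [0.57,1,1,1,1]
  grip_force: 30

```text
clock: 12.18
eef_pos: [430.6, -179.4, 9.5]
eef_rot: [-1.383, 1.57, -1.478]
wrist_force: [1.3, 0.0, -1.1]
finger_gap: 19.1
```

Run:
```python
from h import *
todo(frombed(0,-5,60),ex)
```

```text
clock 12.18 tcp [ 430.6 -179.4    9.5] bedframe [-73.1 -39.    9.5] gap 19.1 F [ 1.3  0.  -1.1] F_jig [1.3 0.3]
tool axes x [ 0.    -0.001 -1.   ] y [ 0.095  0.996 -0.001] z [ 0.996 -0.095  0.   ]  dp [-5.05  2.34  7.71] turn [8.00630837 0.01655042 0.06278207]
```

Emit:
jog_arm:
  turn:
    - [0,0,0]
    - [0,0,0]
    - [0,0,0]
    - [4,0,0]
    - [4,0,0]
    - [0,0,0]
  dp:
    - [-1.5,0,0]
    - [-2.5,0,0]
    - [-1.5,0,0]
    - [0,1.5,2]
    - [0,1,2]
    - [0,0,0]
  gripper: [1,1,1,1,1,1]

```text
clock: 12.92
eef_pos: [474.8, -159.5, 71.7]
eef_rot: [-0.404, 1.567, -0.642]
wrist_force: [-0.4, -0.0, -1.3]
finger_gap: 19.6
```

Run:
```python
from h import *
todo(frombed(-4,3,60),ex)
```

```text
clock 12.93 tcp [ 474.8 -159.5   71.7] bedframe [-34.7  -9.4  71.7] gap 19.6 F [-0.4 -0.  -1.3] F_jig [-0.4 -0.1]
tool axes x [ 0.003 -0.002 -1.   ] y [ 0.236  0.972 -0.002] z [ 0.972 -0.236  0.004]  dp [1.18 1.26 3.06] turn [-0.21735509  0.20839481  0.08958445]
```

Emit:
jog_arm:
  turn:
    - [-0.2,0.2,0]
    - [0,0,0]
    - [0,0,0]
    - [0,0,0]
    - [0,0,0]
  dp:
    - [0,0.6,1.4]
    - [0,0.6,1.4]
    - [1.5,0,0]
    - [1.5,0,0]
    - [0,0,0]
  gripper: [1,1,1,1,1]

```text
clock: 13.55
eef_pos: [502.7, -154.8, 39.9]
eef_rot: [-2.54, 1.568, -2.77]
wrist_force: [-1.0, 0.2, -0.9]
finger_gap: 19.3
```

Run:
```python
from h import *
todo(frombed(-3,3,25),ex)
p,d=grab("scene","8");crop(p,220,140,370,250,5.3,"pics/s8.png")
```

```text
clock 13.55 tcp [ 502.7 -154.8   39.9] bedframe [-8.6  1.7 39.9] gap 19.3 F [-1.   0.2 -0.9] F_jig [-1.  -0.1]
tool axes x [-0.003 -0.001 -1.   ] y [ 0.229  0.973 -0.002] z [ 0.973 -0.229 -0.002]  dp [1.49 0.13 0.56] turn [ 0.20053097 -0.13350166  0.09208465]
```

View pics/s8.png

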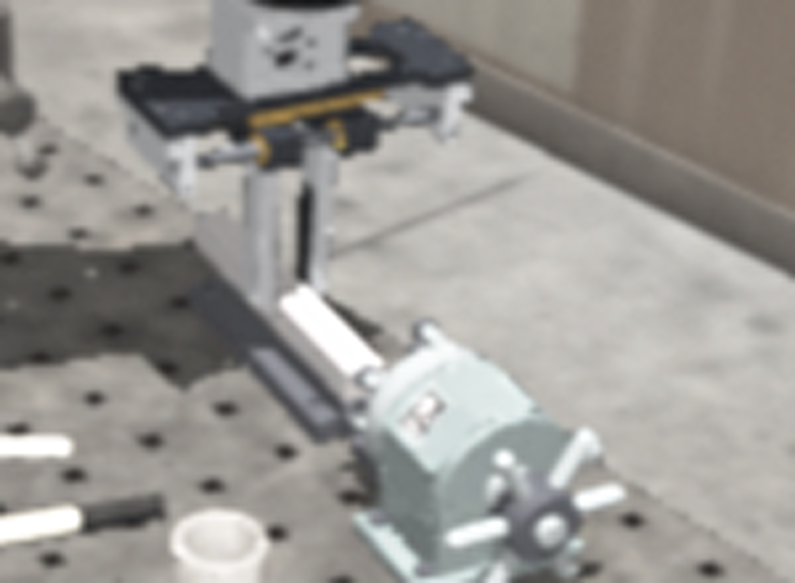

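Emit:
jog_arm:
  turn:
    - [0.2,-0.1,0.1]
    - [0,0,0]
    - [0,0,0]
    - [0,0,0]
    - [0,0,0]
  dp:
    - [0.3,0.1,0.2]
    - [0.5,0,0]
    - [0.4,0,0]
    - [0.2,0,0]
    - [0,0,0]
  gripper: [1,1,1,1,1]

```text
clock: 14.22
eef_pos: [505.5, -154.6, 26.2]
eef_rot: [0.029, 1.569, -0.205]
wrist_force: [-0.4, -0.1, -1.5]
finger_gap: 19.8
```

Run:
```python
from h import *
todo(frombed(-3,3,25),ex)
```

```text
clock 14.22 tcp [ 505.5 -154.6   26.2] bedframe [-5.9  2.5 26.2] gap 19.8 F [-0.4 -0.1 -1.5] F_jig [-0.4 -0.2]
tool axes x [ 0.001 -0.    -1.   ] y [0.233 0.973 0.   ] z [ 0.973 -0.233  0.001]  dp [0.12 0.05 0.29] turn [-0.02637297  0.08535584 -0.00248761]
```

Emit:
jog_arm:
  turn:
    - [0,0,0]
    - [0,0,0]
    - [0,0,0]
  dp:
    - [0.1,0,0]
    - [0.1,0,0]
    - [0,0,0]
  gripper: [1,1,1]

```text
clock: 14.6
eef_pos: [505.8, -154.7, 24.6]
eef_rot: [-0.034, 1.569, -0.269]
wrist_force: [0.4, -0.1, -2.0]
finger_gap: 19.5
```

Run:
```python
from h import *
todo(frombed(0,3,24.5),ex)
```

```text
clock 14.6 tcp [ 505.8 -154.7   24.6] bedframe [-5.7  2.5 24.6] gap 19.5 F [ 0.4 -0.1 -2. ] F_jig [ 0.4 -0. ]
tool axes x [ 0.002 -0.001 -1.   ] y [ 0.233  0.973 -0.   ] z [ 0.973 -0.233  0.002]  dp [0.01 0.05 0.57] turn [-0.0225351   0.12439474  0.00424123]
```

Emit:
jog_arm:
  turn:
    - [0,0.1,0]
    - [0,0,0]
    - [0,0,0]
  dp:
    - [0.1,0,0]
    - [0.05,0,0]
    - [0,0,0]
  gripper: [1,1,1]

```text
clock: 14.98
eef_pos: [505.9, -154.7, 24.6]
eef_rot: [-0.278, 1.57, -0.512]
wrist_force: [0.6, 0.2, -1.8]
finger_gap: 19.9
```

Run:
```python
from h import *
todo(frombed(0,3,24.5),ex)
```

```text
clock 14.97 tcp [ 505.9 -154.7   24.6] bedframe [-5.6  2.5 24.6] gap 19.9 F [ 0.6  0.2 -1.8] F_jig [0.5 0.3]
tool axes x [ 0.001 -0.    -1.   ] y [ 0.233  0.973 -0.   ] z [ 0.973 -0.233  0.001]  dp [0.01 0.05 0.56] turn [-0.01628055  0.03527705  0.01005667]
```

Emit:
jog_arm:
  turn:
    - [0,0,0]
    - [0,0,0]
  dp:
    - [0.2,0,0]
    - [0,0,0]
  gripper: [1,1]

```text
clock: 15.22
eef_pos: [506.2, -154.8, 24.8]
eef_rot: [-0.275, 1.569, -0.51]
wrist_force: [-0.7, -0.0, -1.9]
finger_gap: 19.6
```

Run:
```python
from h import *
todo(frombed(0,3,24.5),ex)
```

```text
clock 15.22 tcp [ 506.2 -154.8   24.8] bedframe [-5.2  2.4 24.8] gap 19.6 F [-0.7 -0.  -1.9] F_jig [-0.7 -0.2]
tool axes x [ 0.001 -0.001 -1.   ] y [ 0.232  0.973 -0.   ] z [ 0.973 -0.232  0.001]  dp [0.03 0.06 0.52] turn [-0.01153633  0.07635327  0.02156874]
```

Emit:
jog_arm:
  turn:
    - [0,0,0]
    - [0,0,0]
    - [0,0,0]
  dp:
    - [0.15,0,0]
    - [0.15,0,0]
    - [0.15,0,0]
  gripper: [1,1,1]

```text
clock: 15.6
eef_pos: [506.4, -154.9, 24.4]
eef_rot: [-0.403, 1.569, -0.638]
wrist_force: [-12.1, 3.9, 26.9]
finger_gap: 19.8
```

Run:
```python
from h import *
todo(frombed(0,3,24.5),ex)
p,d=grab("scene","9");crop(p,220,140,370,250,5.3,"pics/s9.png")
```

```text
clock 15.6 tcp [ 506.4 -154.9   24.4] bedframe [-5.   2.4 24.4] gap 19.8 F [-12.1   3.9  26.9] F_jig [-12.7   1. ]
tool axes x [ 0.001 -0.001 -1.   ] y [ 0.232  0.973 -0.001] z [ 0.973 -0.232  0.002]  dp [-0.01  0.06  0.5 ] turn [0.00534648 0.086727   0.03701142]
```

View pics/s9.png

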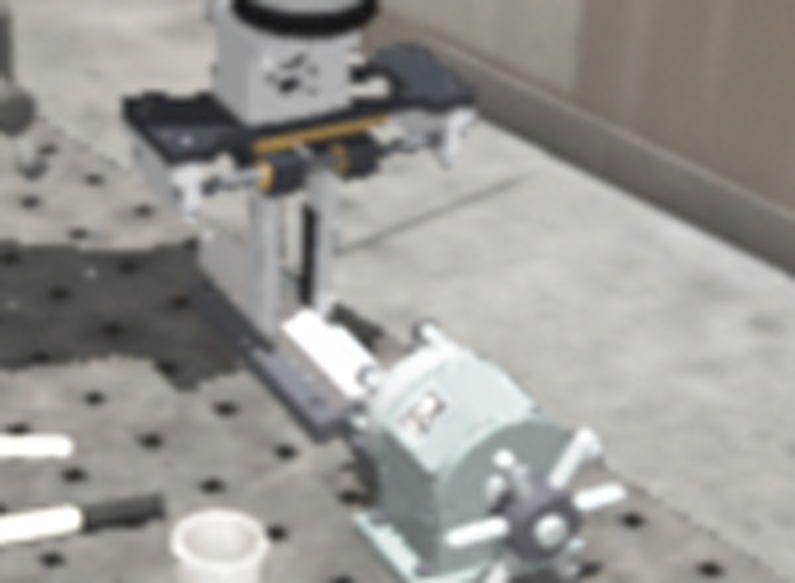

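Emit:
jog_arm:
  turn:
    - [0,0,0]
    - [0,0,0]
    - [0,0,0]
    - [0,0,0]
  dp:
    - [0,0,0]
    - [0,0,0.2]
    - [0,0,0.2]
    - [0,0,0]
  gripper: [1,1,1,1]

```text
clock: 16.15
eef_pos: [510.3, -155.9, 24.5]
eef_rot: [-1.121, 1.57, -1.355]
wrist_force: [-2.2, 0.2, 4.1]
finger_gap: 19.6
```

Run:
```python
from h import *
todo(frombed(0,3,24.5),ex)
```

```text
clock 16.15 tcp [ 510.3 -155.9   24.5] bedframe [-1.   2.4 24.5] gap 19.6 F [-2.2  0.2  4.1] F_jig [-2.2 -0.3]
tool axes x [ 0.    -0.001 -1.   ] y [ 0.232  0.973 -0.001] z [ 0.973 -0.232  0.   ]  dp [0.   0.06 0.1 ] turn [0.00750902 0.0173523  0.03590065]
```

Emit:
jog_arm:
  turn:
    - [0,0,0]
    - [0,0,0]
  dp:
    - [0,0,0.1]
    - [0,0,0.1]
  gripper: [1,1]

```text
clock: 16.4
eef_pos: [510.7, -155.9, 24.5]
eef_rot: [-3.051, 1.566, 2.998]
wrist_force: [-13.5, 3.5, 14.3]
finger_gap: 19.4
```

Run:
```python
from h import *
todo(frombed(0,3,24.5),ex);print(manip.read_state()["moment"])
```

```text
clock 16.4 tcp [ 510.7 -155.9   24.5] bedframe [-0.6  2.4 24.5] gap 19.4 F [-13.5   3.5  14.3] F_jig [-13.9   0.3]
tool axes x [-0.005  0.001 -1.   ] y [ 0.232  0.973 -0.   ] z [ 0.973 -0.232 -0.005]  dp [0.   0.06 0.06] turn [ 0.01957253 -0.28424928  0.02582206]
[0.51674288 2.5804592  0.05428874]
```

Emit:
jog_arm:
  turn:
    - [0,-0.25,0]
    - [0,0,0]
    - [0,0,0]
    - [0,0,0]
    - [0,0,0]
    - [0,0,0]
  dp:
    - [-0.03,0,0]
    - [0,-0.3,0]
    - [0,-0.3,0]
    - [0,-0.3,0]
    - [0,-0.2,0]
    - [0,0,0]
  gripper: [1,1,1,1,1,1]

```text
clock: 17.15
eef_pos: [508.4, -165.2, 24.5]
eef_rot: [2.253, 1.567, 2.02]
wrist_force: [-2.3, 1.0, 4.7]
finger_gap: 19.5
```

Run:
```python
from h import *
todo(frombed(0,-13,24.5),ex);print(manip.read_state()["moment"])
p,d=grab("scene","10");crop(p,240,160,340,240,7.9,"pics/s10.png")
```

```text
clock 17.15 tcp [ 508.4 -165.2   24.5] bedframe [-0.6 -7.1 24.5] gap 19.5 F [-2.3  1.   4.7] F_jig [-2.5  0.5]
tool axes x [-0.002  0.004 -1.   ] y [0.232 0.973 0.003] z [ 0.973 -0.232 -0.003]  dp [-0.   -0.59  0.06] turn [ 0.04044781 -0.14804303 -0.18197181]
[0.09116959 0.61677993 0.04462808]
```

View pics/s10.png

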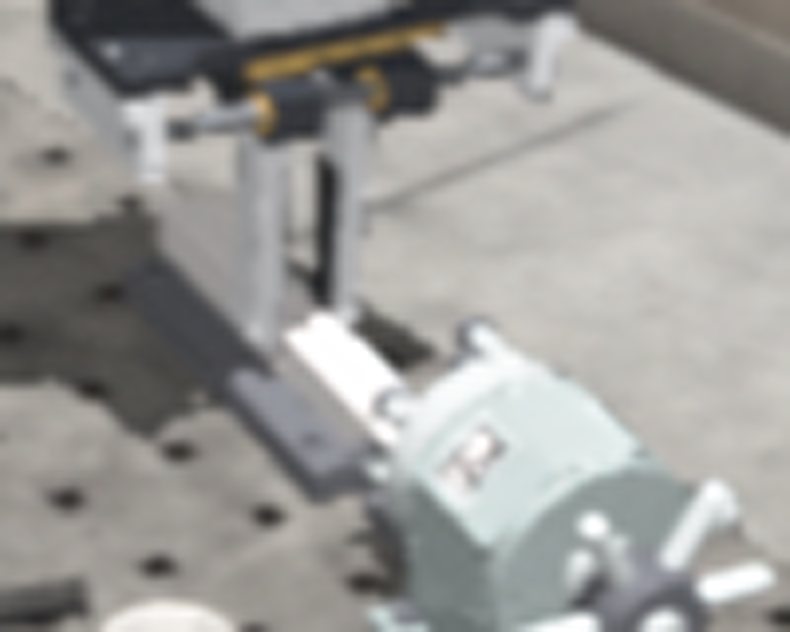

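Emit:
jog_arm:
  turn:
    - [0,-0.1,-0.15]
    - [0,0,0]
    - [0,0,0]
  dp:
    - [0,-0.12,0]
    - [0,-0.12,0]
    - [0,-0.12,0]
  gripper: [1,1,1]

```text
clock: 17.58
eef_pos: [507.9, -167.5, 24.5]
eef_rot: [1.988, 1.568, 1.754]
wrist_force: [-2.4, 6.1, 5.3]
finger_gap: 19.7
```

Run:
```python
from h import *
todo(frombed(0,-13,24.5),ex)
```

```text
clock 17.57 tcp [ 507.9 -167.5   24.5] bedframe [-0.6 -9.5 24.5] gap 19.7 F [-2.4  6.1  5.3] F_jig [-3.8  5.4]
tool axes x [-0.001  0.003 -1.   ] y [0.232 0.973 0.003] z [ 0.973 -0.232 -0.001]  dp [ 0.   -0.35  0.06] turn [ 0.03821798 -0.06424948 -0.14476405]
```

Emit:
jog_arm:
  turn:
    - [0,0,0]
    - [0,0,0]
  dp:
    - [0,-0.1,0]
    - [0,-0.1,0]
  gripper: [1,1]

```text
clock: 17.82
eef_pos: [507.6, -168.6, 24.5]
eef_rot: [1.918, 1.567, 1.684]
wrist_force: [-1.6, 6.4, 4.0]
finger_gap: 19.9
```

Run:
```python
from h import *
todo(frombed(0,-13,24.5),ex)
```

```text
clock 17.82 tcp [ 507.6 -168.6   24.5] bedframe [ -0.7 -10.7  24.5] gap 19.9 F [-1.6  6.4  4. ] F_jig [-3.   5.9]
tool axes x [-0.     0.004 -1.   ] y [0.232 0.973 0.004] z [ 0.973 -0.232 -0.001]  dp [-0.   -0.23  0.06] turn [ 0.04175188 -0.08227798 -0.22729793]
```

Emit:
jog_arm:
  turn:
    - [0,0,-0.2]
    - [0,0,0]
  dp:
    - [0,-0.1,0]
    - [0,-0.1,0]
  gripper: [1,1]

```text
clock: 18.08
eef_pos: [507.3, -169.7, 24.5]
eef_rot: [2.315, 1.568, 2.081]
wrist_force: [-0.9, 6.2, 4.7]
finger_gap: 19.7
```

Run:
```python
from h import *
todo(frombed(0,-13,24.5),ex)
```

```text
clock 18.07 tcp [ 507.3 -169.7   24.5] bedframe [ -0.6 -11.8  24.5] gap 19.7 F [-0.9  6.2  4.7] F_jig [-2.3  5.8]
tool axes x [-0.001  0.002 -1.   ] y [0.231 0.973 0.002] z [ 0.973 -0.231 -0.002]  dp [ 0.   -0.12  0.06] turn [ 0.04737234 -0.0962219  -0.1044638 ]
```

Emit:
jog_arm:
  turn:
    - [0,0,0]
    - [0,0,0]
  dp:
    - [0,-0.1,0]
    - [0,-0.1,0]
  gripper: [1,1]

```text
clock: 18.32
eef_pos: [507.1, -170.8, 24.5]
eef_rot: [2.103, 1.567, 1.87]
wrist_force: [-2.2, 6.4, 5.3]
finger_gap: 19.8
```

Run:
```python
from h import *
todo(frombed(0,-13,24.5),ex)
```

```text
clock 18.32 tcp [ 507.1 -170.8   24.5] bedframe [ -0.6 -12.9  24.5] gap 19.8 F [-2.2  6.4  5.3] F_jig [-3.6  5.7]
tool axes x [-0.001  0.004 -1.   ] y [0.231 0.973 0.003] z [ 0.973 -0.231 -0.002]  dp [ 0.   -0.01  0.06] turn [ 0.05087586 -0.11033099 -0.18698355]
```

Emit:
jog_arm:
  turn:
    - [0,0,0]
    - [0,0,0]
  dp:
    - [0,-0.1,0]
    - [0,-0.1,0]
  gripper: [1,1]

```text
clock: 18.58
eef_pos: [506.8, -171.8, 24.5]
eef_rot: [1.99, 1.566, 1.757]
wrist_force: [-0.7, 9.4, 6.2]
finger_gap: 19.9
```

Run:
```python
from h import *
todo(frombed(0,-13,24.5),ex)
```

```text
clock 18.57 tcp [ 506.8 -171.8   24.5] bedframe [ -0.6 -14.   24.5] gap 19.9 F [-0.7  9.4  6.2] F_jig [-2.8  9. ]
tool axes x [-0.001  0.005 -1.   ] y [0.231 0.973 0.005] z [ 0.973 -0.231 -0.002]  dp [0.   0.1  0.06] turn [ 0.05764441 -0.12281573 -0.27497642]
```

Force rises (9 N): probably first touch. One more small push to confirm.

Emit:
jog_arm:
  turn:
    - [0,0,0]
    - [0,0,0]
  dp:
    - [0,-0.08,0]
    - [0,-0.08,0]
  gripper: [1,1]

```text
clock: 18.82
eef_pos: [506.9, -171.8, 24.5]
eef_rot: [1.891, 1.563, 1.657]
wrist_force: [-0.6, 9.7, 5.0]
finger_gap: 19.9
```

Run:
```python
from h import *
todo(frombed(0,-13,24.5),ex)
```

```text
clock 18.82 tcp [ 506.9 -171.8   24.5] bedframe [ -0.6 -14.   24.5] gap 19.9 F [-0.6  9.7  5. ] F_jig [-2.8  9.3]
tool axes x [-0.001  0.008 -1.   ] y [0.231 0.973 0.007] z [ 0.973 -0.231 -0.002]  dp [0.   0.1  0.06] turn [ 0.05421638 -0.14073678 -0.42436112]
```

Emit:
jog_arm:
  turn:
    - [0,0,0]
    - [0,0,0]
    - [0,0,0]
    - [0,0,0]
  dp:
    - [0,0,0.1]
    - [0,-0.05,0.1]
    - [0,-0.1,0]
    - [0,-0.1,0]
  gripper: [1,1,1,1]

```text
clock: 19.32
eef_pos: [506.8, -171.9, 24.6]
eef_rot: [2.192, 1.557, 1.959]
wrist_force: [0.1, 11.4, 4.8]
finger_gap: 19.8
```

Run:
```python
from h import *
todo(frombed(0,-13,24.5),ex);print(manip.read_state()["moment"])
```

```text
clock 19.32 tcp [ 506.8 -171.9   24.6] bedframe [ -0.6 -14.   24.6] gap 19.8 F [ 0.1 11.4  4.8] F_jig [-2.5 11.1]
tool axes x [-0.005  0.013 -1.   ] y [0.231 0.973 0.011] z [ 0.973 -0.231 -0.008]  dp [0.01 0.1  0.06] turn [ 0.07526185 -0.47087448 -0.6568307 ]
[ 1.98497001 -0.08644667  0.01715519]
```

Emit:
jog_arm:
  turn:
    - [0,0,0]
    - [0,0,0]
    - [0,0,0]
    - [0,0,0]
  dp:
    - [0,0,0]
    - [0,0,0]
    - [0,0,0]
    - [0,0,0]
  gripper: [1,0.65,0.65,0.65]
  grip_force: 10

```text
clock: 19.82
eef_pos: [507.2, -172.5, 24.2]
eef_rot: [2.161, 1.558, 1.928]
wrist_force: [-0.5, -0.7, 0.5]
finger_gap: 33.2
```

Run:
```python
from h import *
todo(frombed(0,-14,120),ex)
p,d=grab("scene","11");crop(p,220,140,370,250,5.3,"pics/s11.png")
```

```text
clock 19.82 tcp [ 507.2 -172.5   24.2] bedframe [ -0.1 -14.5  24.2] gap 33.2 F [-0.5 -0.7  0.5] F_jig [-0.3 -0.8]
tool axes x [-0.004  0.012 -1.   ] y [0.231 0.973 0.011] z [ 0.973 -0.231 -0.007]  dp [-9.58  0.16 -0.06] turn [ 0.07394746 -0.41031958 -0.6117085 ]
```

View pics/s11.png

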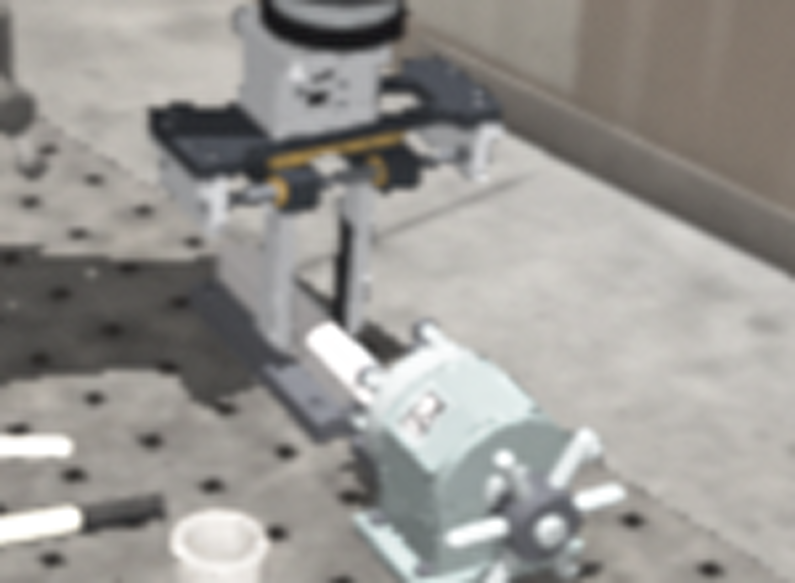

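Emit:
jog_arm:
  turn:
    - [0,-0.4,-0.6]
    - [0,0,0]
    - [0,0,0]
    - [0,0,0]
    - [0,0,0]
    - [0,0,0]
    - [0,0,0]
  dp:
    - [-1,0,0]
    - [-3,0,0]
    - [-4,0,0]
    - [-4,0,0]
    - [0,0,-6]
    - [0,0,-6]
    - [0,0,-6]
  gripper: [0.65,0.65,0.65,0.65,1,1,1]

```text
clock: 20.75
eef_pos: [330.4, -130.7, 151.2]
eef_rot: [-0.577, 1.562, -0.81]
wrist_force: [0.3, -0.4, 0.6]
finger_gap: 6.5
```

Emit:
jog_arm:
  turn:
    - [0,0,0]
    - [0,0,0]
    - [0,0,0]
  dp:
    - [0,0,0]
    - [0,6,-2]
    - [0,6,-2]
  gripper: [1,1,1]

```text
clock: 21.12
eef_pos: [318.7, -6.4, 152.6]
eef_rot: [-0.422, 1.555, -0.665]
wrist_force: [1.0, 0.2, 0.4]
finger_gap: 0.5
```

```bash
cat > chk.py <<'E'
from h import *
import sys
t=sys.argv[1]
p,d=grab("scene",t);crop(p,220,140,370,250,5.3,f"pics/s{t}.png")
p2,d2=grab("top",t);crop(p2,215,125,355,225,5.7,f"pics/t{t}.png")
Z=cloud("top",cv2.medianBlur(d2,3))[...,2]
# bar top: z~35
J=tobed(cloud("top",d2))
m=((Z>28)&(Z<45)&(abs(J[...,0])<25)&(J[...,1]<110)&(J[...,1]>-115)).astype(np.uint8)
n,l,st,ce=cv2.connectedComponentsWithStats(m)
i=1+np.argmax(st[1:,4]);P=onplane("top",l==i,35).astype(np.float32)
r=cv2.minAreaRect(P);c=tobed(np.array([[*r[0],35]]))[0]
w,V=np.linalg.eigh(np.cov(P.T));a=V[:,1]
print("bar",len(P),"ctr bed",c.round(1),"mean",tobed(np.array([[*P.mean(0),35]]))[0].round(1),np.round(r[1],1),"yaw",np.degrees(np.arctan2(-a[0]*np.sign(a[1]),abs(a[1]))).round(2))
q=tobed(np.c_[P,np.full(len(P),35)]);print("y ext",q[:,1].min().round(1),q[:,1].max().round(1))
for lo in range(-100,80,30):
    s=q[(q[:,1]>lo)&(q[:,1]<lo+30)];print(lo,s[:,0].mean().round(2),end=" ")
E
python3 chk.py 12; python3 -c "
from h import *;todo(frombed(0,-14,120),ex)"
```

```text
bar 472 ctr bed [ -0.  -17.4  35. ] mean [  0. -16.  35.] [188.3  20.8] yaw -13.36
y ext -111.5 76.8
-100 0.05 -70 0.01 -40 0.16 -10 0.05 20 0.01 50 -0.21 clock 21.23 tcp [318.5  -2.9 152.6] bedframe [-223.1  106.6  152.6] gap 0.4 F [ 1.6 -0.1 -0.3] F_jig [1.6 0.3]
tool axes x [ 0.012 -0.009 -1.   ] y [ 0.231  0.973 -0.006] z [ 0.973 -0.23   0.014]  dp [  3.64 -12.08  22.24] turn [0.10358231 0.80295584 0.34008424]
```

View pics/t12.png

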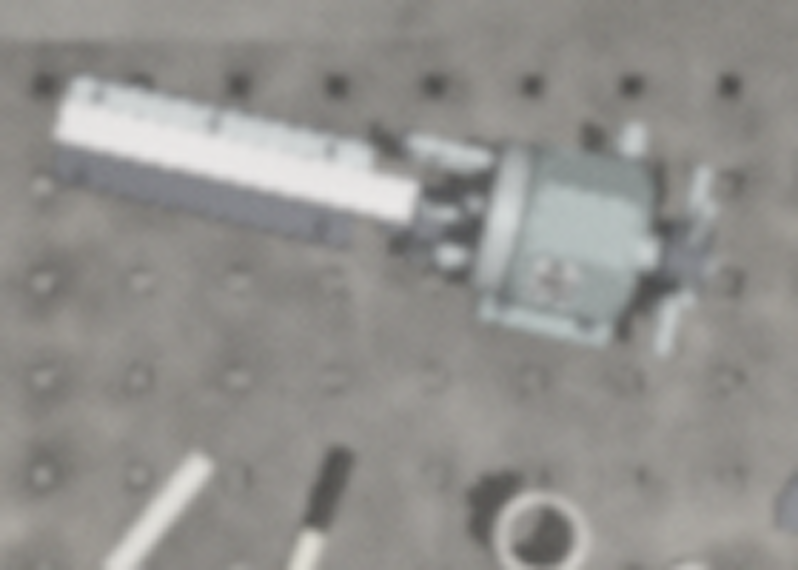

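View pics/s12.png

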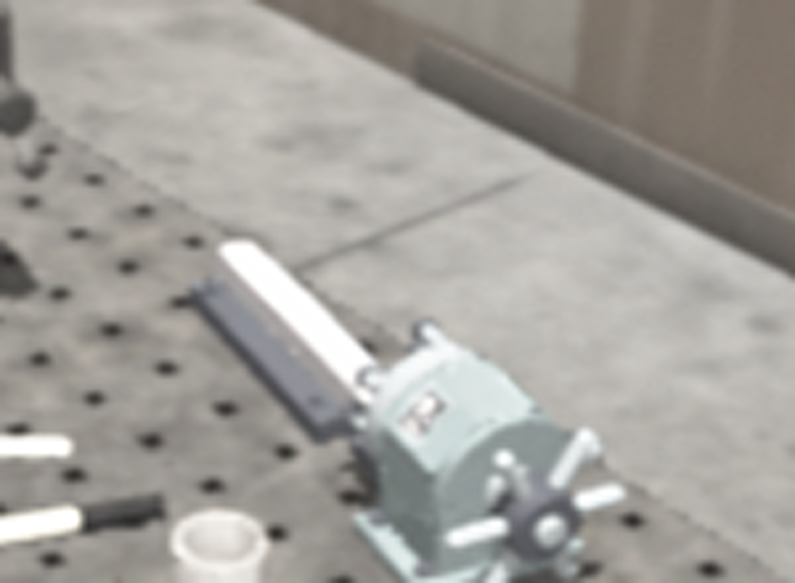

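Emit:
jog_arm:
  turn:
    - [0,0.8,0.3]
    - [0,0,0]
    - [0,0,0]
    - [0,0,0]
    - [0,0,0]
    - [0,0,0]
  dp:
    - [0,-1,4]
    - [0,-2,4]
    - [0,-2,4]
    - [4,0,4]
    - [4,0,0]
    - [0,0,0]
  gripper: [1,1,1,1,1,1]

```text
clock: 21.98
eef_pos: [474.0, -94.2, 74.4]
eef_rot: [-0.25, 1.561, -0.48]
wrist_force: [0.0, -0.3, 0.4]
finger_gap: 0.5
```

Run:
```python
from h import *
todo(frombed(-30,50,23),ex)
```

```text
clock 21.98 tcp [474.  -94.2  74.4] bedframe [-50.6  54.   74.4] gap 0.5 F [ 0.  -0.3  0.4] F_jig [ 0.1 -0.2]
tool axes x [ 0.009 -0.005 -1.   ] y [ 0.227  0.974 -0.002] z [ 0.974 -0.227  0.01 ]  dp [ 5.16 -0.39  2.01] turn [0.29221047 0.55230331 0.13974063]
```

Emit:
jog_arm:
  turn:
    - [0.3,0.5,0.1]
    - [0,0,0]
    - [0,0,0]
    - [0,0,0]
    - [0,0,0]
  dp:
    - [2,-0.3,0]
    - [2,0,0]
    - [0.6,0,0.4]
    - [0,0,0.8]
    - [0,0,0]
  gripper: [1,1,1,1,1]

```text
clock: 22.6
eef_pos: [491.0, -102.8, 35.6]
eef_rot: [-0.147, 1.559, -0.382]
wrist_force: [0.4, 0.1, 0.7]
finger_gap: 0.7
```

Run:
```python
from h import *
todo(frombed(-23,50,25),ex)
```

```text
clock 22.6 tcp [ 491.  -102.8   35.6] bedframe [-32.   49.5  35.6] gap 0.7 F [0.4 0.1 0.7] F_jig [0.4 0.2]
tool axes x [ 0.011 -0.004 -1.   ] y [ 0.233  0.972 -0.002] z [ 0.972 -0.233  0.012]  dp [1.07 0.05 0.89] turn [-0.03985789  0.66489519  0.09873767]
```

Emit:
jog_arm:
  turn:
    - [0,0.6,0]
    - [0,0,0]
    - [0,0,0]
    - [0,0,0]
    - [0,0,0]
  dp:
    - [0.6,0,0]
    - [0.5,0,0]
    - [0,0,0.4]
    - [0,0,0.3]
    - [0,0,0]
  gripper: [1,1,1,1,1]

```text
clock: 23.22
eef_pos: [498.8, -104.6, 24.8]
eef_rot: [-0.882, 1.568, -1.117]
wrist_force: [0.1, 0.1, -0.2]
finger_gap: 0.7
```

Run:
```python
from h import *
todo(frombed(-23,50,25),ex)
```

```text
clock 23.23 tcp [ 498.8 -104.6   24.8] bedframe [-24.1  49.5  24.8] gap 0.7 F [ 0.1  0.1 -0.2] F_jig [0.  0.1]
tool axes x [ 0.001 -0.002 -1.   ] y [ 0.233  0.973 -0.002] z [ 0.973 -0.233  0.001]  dp [-0.02  0.05  0.11] turn [-0.02848845  0.08531478  0.10374193]
```

Emit:
jog_arm:
  turn:
    - [0,0,0]
    - [0,0,0]
    - [0,0,0]
  dp:
    - [0,0,0.1]
    - [0,0,0.1]
    - [0,0,0.08]
  gripper: [1,1,1]

```text
clock: 23.6
eef_pos: [500.1, -104.9, 24.7]
eef_rot: [-2.533, 1.568, -2.768]
wrist_force: [-8.4, 1.1, 6.5]
finger_gap: 0.7
```

Run:
```python
from h import *
todo(frombed(-23,50,25),ex)
```

```text
clock 23.6 tcp [ 500.1 -104.9   24.7] bedframe [-22.8  49.6  24.7] gap 0.7 F [-8.4  1.1  6.5] F_jig [-8.4 -0.8]
tool axes x [-0.003 -0.001 -1.   ] y [ 0.233  0.973 -0.002] z [ 0.973 -0.233 -0.003]  dp [-0.03  0.04 -0.02] turn [-0.02222473 -0.14388336  0.10023534]
```

Emit:
jog_arm:
  turn:
    - [0,0,0]
    - [0,0,0]
    - [0,0,0]
    - [0,0,0]
    - [0,0,0]
    - [0,0,0]
  dp:
    - [0,0,-0.5]
    - [-0.2,-3,-0.2]
    - [0,-4,0]
    - [0,-4,0]
    - [0,0,0]
    - [0,0,0]
  gripper: [1,1,1,1,1,1]

```text
clock: 24.35
eef_pos: [466.7, -212.2, 27.3]
eef_rot: [-1.722, 1.569, -1.955]
wrist_force: [0.0, 0.3, -0.9]
finger_gap: 0.6
```

Run:
```python
from h import *
todo(frombed(-23,-65,25),ex)
```

```text
clock 24.35 tcp [ 466.7 -212.2   27.3] bedframe [-30.3 -62.6  27.3] gap 0.6 F [ 0.   0.3 -0.9] F_jig [-0.   0.3]
tool axes x [-0.001 -0.002 -1.   ] y [ 0.231  0.973 -0.002] z [ 0.973 -0.231 -0.   ]  dp [ 0.23 -0.24  0.73] turn [ 0.0463898  -0.01740242  0.11463263]
```

Emit:
jog_arm:
  turn:
    - [0,0,0]
    - [0,0,0]
    - [0,0,0]
    - [0,0,0]
  dp:
    - [0.2,0,0.3]
    - [0,0,0.25]
    - [0,0,0.12]
    - [0,0,0.08]
  gripper: [1,1,1,1]

```text
clock: 24.85
eef_pos: [474.7, -211.8, 25.0]
eef_rot: [-2.262, 1.568, -2.492]
wrist_force: [-7.4, -1.4, 4.6]
finger_gap: 0.6
```

Run:
```python
from h import *
todo(frombed(-23,-65,25),ex)
```

```text
clock 24.85 tcp [ 474.7 -211.8   25. ] bedframe [-22.6 -60.3  25. ] gap 0.6 F [-7.4 -1.4  4.6] F_jig [-6.9 -3.1]
tool axes x [-0.002 -0.002 -1.   ] y [ 0.228  0.974 -0.002] z [ 0.974 -0.228 -0.002]  dp [ 0.   -0.47 -0.04] turn [ 0.22920033 -0.09403456  0.1141603 ]
```

Emit:
jog_arm:
  turn:
    - [0,0,0]
    - [0,0,0]
    - [0,0,0]
    - [0,0,0]
    - [0,0,0]
    - [0,0,0]
    - [0,0,0]
    - [0,0,0]
  dp:
    - [0,0,-0.6]
    - [-1.5,0,0]
    - [-3,0,0]
    - [0,5,0.5]
    - [0,5,0.5]
    - [0,5,1]
    - [0,2,0.8]
    - [0,0,0]
  gripper: [1,1,1,1,1,1,1,1]

```text
clock: 25.85
eef_pos: [538.6, -47.1, 78.9]
eef_rot: [-0.155, 1.563, -0.388]
wrist_force: [-0.2, 0.4, -0.3]
finger_gap: 0.3
```

Run:
```python
from h import *
todo(frombed(0,105,26),ex)
```

```text
clock 25.85 tcp [538.6 -47.1  78.9] bedframe [  1.3 114.8  78.9] gap 0.3 F [-0.2  0.4 -0.3] F_jig [-0.3  0.4]
tool axes x [ 0.007 -0.003 -1.   ] y [ 0.23   0.973 -0.001] z [ 0.973 -0.23   0.007]  dp [ 5.29 -0.97 -0.17] turn [0.11126486 0.41982108 0.06522457]
```

Emit:
jog_arm:
  turn:
    - [0.1,0.4,0]
    - [0,0,0]
    - [0,0,0]
    - [0,0,0]
    - [0,0,0]
  dp:
    - [2.5,0,-0.2]
    - [2.5,0,0]
    - [0,-0.9,0]
    - [0,-0.5,0]
    - [0,0,0]
  gripper: [1,1,1,1,1]

```text
clock: 26.48
eef_pos: [533.7, -64.9, 32.5]
eef_rot: [-0.18, 1.565, -0.417]
wrist_force: [-0.1, -0.7, -0.8]
finger_gap: 0.2
```

Run:
```python
from h import *
todo(frombed(0,86,26),ex)
```

```text
clock 26.48 tcp [533.7 -64.9  32.5] bedframe [ 0.6 96.3 32.5] gap 0.2 F [-0.1 -0.7 -0.8] F_jig [ 0.  -0.7]
tool axes x [ 0.005 -0.002 -1.   ] y [ 0.235  0.972 -0.001] z [ 0.972 -0.235  0.005]  dp [ 0.65 -1.03 -0.06] turn [-0.13779374  0.30890909  0.05675402]
```

Emit:
jog_arm:
  turn:
    - [0,0.3,0]
    - [0,0,0]
    - [0,0,0]
    - [0,0,0]
    - [0,0,0]
  dp:
    - [0.4,0,0]
    - [0.4,0,0]
    - [0,-0.3,0]
    - [0,-0.3,0]
    - [0,-0.15,0]
  gripper: [1,1,1,1,1]

```text
clock: 27.1
eef_pos: [532.3, -72.6, 25.0]
eef_rot: [-0.561, 1.569, -0.797]
wrist_force: [0.4, 0.3, -0.1]
finger_gap: 0.4
```

Run:
```python
from h import *
todo(frombed(0,85,26),ex)
```

```text
clock 27.1 tcp [532.3 -72.6  25. ] bedframe [ 1.1 88.5 25. ] gap 0.4 F [ 0.4  0.3 -0.1] F_jig [0.3 0.4]
tool axes x [ 0.001 -0.001 -1.   ] y [ 0.234  0.972 -0.001] z [ 0.972 -0.234  0.001]  dp [-0.1  -0.35 -0.11] turn [-0.12160615  0.0765964   0.04819613]
```

Emit:
jog_arm:
  turn:
    - [0,0,0]
    - [0,0,0]
    - [0,0,0]
  dp:
    - [0,-0.1,0]
    - [0,-0.1,0]
    - [0,-0.1,0]
  gripper: [1,1,1]

```text
clock: 27.48
eef_pos: [532.1, -73.6, 25.2]
eef_rot: [1.035, 1.568, 0.799]
wrist_force: [1.6, 8.5, 0.0]
finger_gap: 0.6
```

Run:
```python
from h import *
todo(frombed(0,85,26),ex)
```

```text
clock 27.48 tcp [532.1 -73.6  25.2] bedframe [ 1.1 87.5 25.2] gap 0.6 F [1.6 8.5 0. ] F_jig [-0.5  8.7]
tool axes x [ 0.002  0.002 -1.   ] y [0.235 0.972 0.003] z [ 0.972 -0.235  0.002]  dp [-0.08 -0.25 -0.11] turn [-0.14322574  0.09539298 -0.16037506]
```

Emit:
jog_arm:
  turn:
    - [0,0,0]
    - [0,0,0]
  dp:
    - [0,-0.1,0]
    - [0,-0.1,0]
  gripper: [1,1]

```text
clock: 27.72
eef_pos: [532.1, -73.5, 25.2]
eef_rot: [1.258, 1.565, 1.022]
wrist_force: [2.5, 8.4, -1.1]
finger_gap: 0.5
```

Run:
```python
from h import *
todo(frombed(0,85,26),ex)
```

```text
clock 27.73 tcp [532.1 -73.5  25.2] bedframe [ 1.1 87.5 25.2] gap 0.5 F [ 2.5  8.4 -1.1] F_jig [0.5 8.7]
tool axes x [ 0.003  0.005 -1.   ] y [0.234 0.972 0.006] z [ 0.972 -0.234  0.002]  dp [-0.08 -0.25 -0.11] turn [-0.12965451  0.10872106 -0.33524322]
```

Emit:
jog_arm:
  turn:
    - [0,0,0]
    - [0,0,0]
    - [0,0,0]
    - [0,0,0]
    - [0,0,0]
    - [0,0,0]
    - [0,0,0]
    - [0,0,0]
  dp:
    - [0,0.3,0]
    - [0,1,0]
    - [-3,1,0]
    - [-5,1,0]
    - [-4,0,-5]
    - [0,0,-6]
    - [0,0,-6]
    - [0,0,-2]
  gripper: [1,1,1,1,1,1,1,1]

```text
clock: 28.72
eef_pos: [352.4, 6.5, 147.2]
eef_rot: [1.069, 1.565, 0.833]
wrist_force: [0.9, 0.0, 0.8]
finger_gap: 0.6
```

```bash
python3 chk.py 13; python3 -c "
from h import *;todo(frombed(0,-14,120),ex)
c=np.load('pics/top13.npz')['p'][164:186,300:322]
crop(c,0,0,22,22,24,'pics/w13.png')
a=np.load('pics/top0.npz')['p'].astype(int);b=np.load('pics/top13.npz')['p'].astype(int)
def ang(f):
    J=tobed(cloud('scene',np.load(f)['d']));m=(abs(J[...,1]+234.5)<9)&(abs(J[...,0])<60);Q=J[m];r=np.hypot(Q[:,0],Q[:,2]-53);Q=Q[(r>24)&(r<50)]
    a=np.degrees(np.arctan2(Q[:,0],Q[:,2]-53));return ((a%60)-30).mean()
print(ang('pics/scene13.npz'))"
```

```text
bar 465 ctr bed [ -0.1 -16.   35. ] mean [  0.  -14.9  35. ] [185.6  20.9] yaw -13.26
y ext -108.8 76.8
-100 0.18 -70 0.15 -40 0.16 -10 0.05 20 0.01 50 -0.42 clock 28.82 tcp [353.6   6.3 147.5] bedframe [-191.1  123.7  147.5] gap 0.4 F [ 0.2 -0.4 -0.5] F_jig [ 0.3 -0.4]
tool axes x [ 0.004  0.004 -1.   ] y [0.234 0.972 0.005] z [ 0.972 -0.234  0.003]  dp [  2.74 -13.75  19.12] turn [-0.08934122  0.19115524 -0.30383417]
-0.36250614376320855
```

View pics/t13.png

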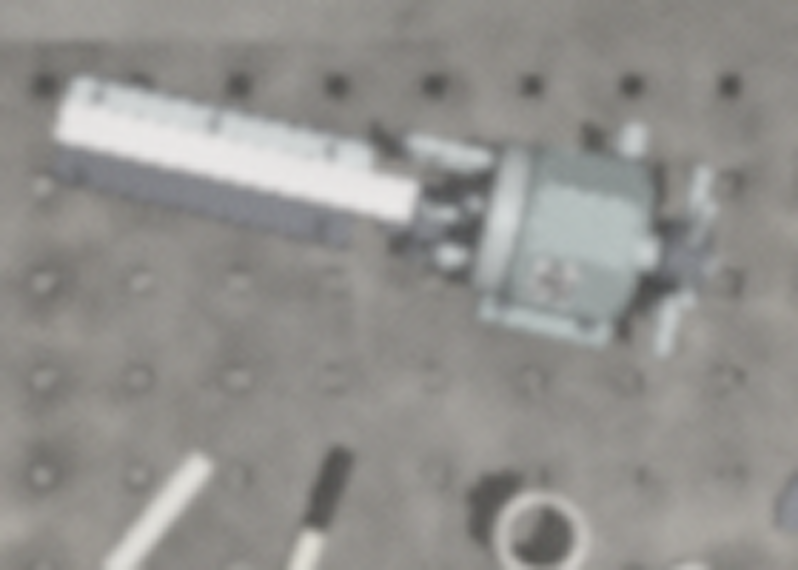

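View pics/w13.png

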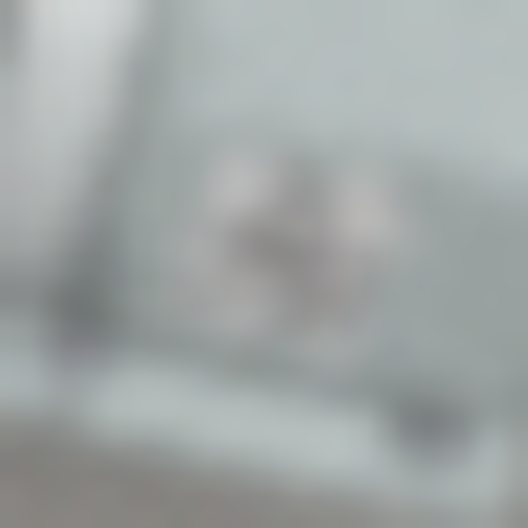

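View pics/s13.png

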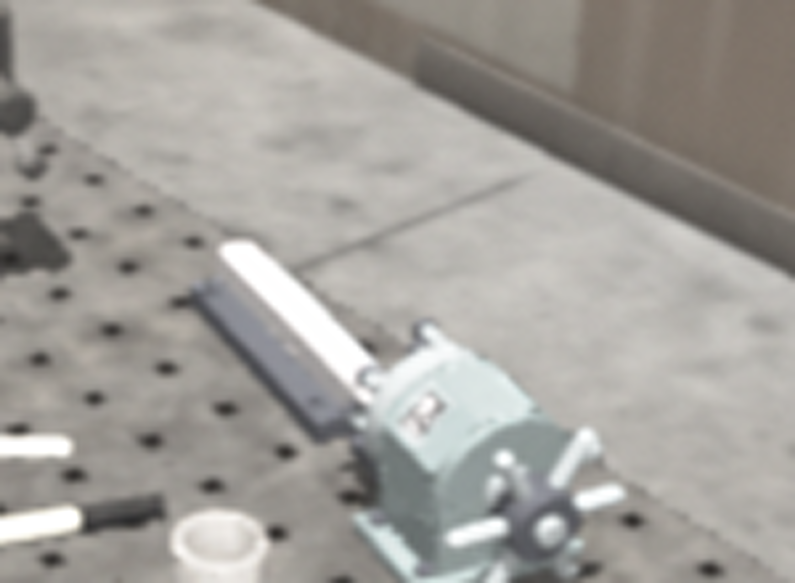

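```bash
cat > edge.py <<'E'
from h import *
def edge(t,x0,x1,z,ys,rising=True):
    g=np.load(f"pics/top{t}.npz")["p"].astype(np.float32).mean(-1);out=[]
    xs=np.arange(x0,x1,.25)
    for y in ys:
        uv=np.array([pix("top",frombed(x,y,z)) for x in xs],np.float32)
        v=cv2.remap(g,uv[:,0].reshape(1,-1),uv[:,1].reshape(1,-1),cv2.INTER_LINEAR)[0]
        v=cv2.GaussianBlur(v.reshape(1,-1),(0,0),4)[0]
        dv=np.clip(np.gradient(v)*(1 if rising else -1),0,None);k=np.argmax(dv);s=slice(max(0,k-12),k+13)
        out.append((dv[s]*xs[s]).sum()/dv[s].sum())
    out=np.array(out);A=np.polyfit(ys,out,1);r=out-np.polyval(A,ys);k=abs(r)<2*r.std()+1e-6;A,cov=np.polyfit(ys[k],out[k],1,cov=True)
    print(t,"slope deg",np.degrees(A[0]).round(3),"+-",np.degrees(cov[0,0]**.5).round(3),"off",A[1].round(2))
ys=np.arange(-68,70,3.)
edge("0",5,15,21,ys)        # bed->fence step
edge("0",19,29,21,ys,False) # fence far edge
for t in("12","13"):
    edge(t,-15,-5,35,ys); edge(t,19,29,21,ys,False)
E
python3 edge.py
```

```text
0 slope deg -0.139 +- 0.051 off 9.38
0 slope deg 0.059 +- 0.068 off 25.01
12 slope deg -0.123 +- 0.038 off -10.56
12 slope deg 0.082 +- 0.07 off 24.94
13 slope deg -0.203 +- 0.03 off -10.58
13 slope deg 0.045 +- 0.069 off 24.88
```

```bash
cat >> edge.py <<'E'
print("avg")
L=[camera("top")[0].astype(np.float32) for _ in range(16)]
np.savez("pics/topavg.npz",p=np.mean(L,0))
edge("avg",-15,-5,35,ys); edge("avg",19,29,21,ys,False);edge("avg",-34,-22,15,ys,True);edge("avg",-34,-22,15,ys,False)
edge("0",-34,-22,15,ys,True);edge("0",-34,-22,15,ys,False)
E
python3 edge.py|sed -n '/avg/,$p'
```

```text
avg
avg slope deg -0.213 +- 0.028 off -10.57
avg slope deg 0.038 +- 0.067 off 24.91edge.py:10: RuntimeWarning: invalid value encountered in scalar divide
  out.append((dv[s]*xs[s]).sum()/dv[s].sum())
Traceback (most recent call last):
  File "edge.py", line 21, in <module>
    edge("avg",-15,-5,35,ys); edge("avg",19,29,21,ys,False);edge("avg",-34,-22,15,ys,True);edge("avg",-34,-22,15,ys,False)
                                                            ~~~~^^^^^^^^^^^^^^^^^^^^^^^^^^
  File "edge.py", line 11, in edge
    out=np.array(out);A=np.polyfit(ys,out,1);r=out-np.polyval(A,ys);k=abs(r)<2*r.std()+1e-6;A,cov=np.polyfit(ys[k],out[k],1,cov=True)
                                                                                                  ~~~~~~~~~~^^^^^^^^^^^^^^^^^^^^^^^^^
TypeError: expected non-empty vector for x
```

Emit:
jog_arm:
  turn:
    - [0,0.2,-0.3]
    - [0,0,0]
    - [0,0,0]
    - [0,0,0]
    - [0,0,0]
    - [0,0,0]
  dp:
    - [0,-2,3]
    - [0,-2.5,3.5]
    - [1,-2.5,3.5]
    - [3,0,3]
    - [3.5,0,0]
    - [0,0,0]
  gripper: [1,1,1,1,1,1]

```text
clock: 30.38
eef_pos: [468.8, -96.5, 70.5]
eef_rot: [-0.016, 1.57, -0.252]
wrist_force: [0.6, -0.0, -0.3]
finger_gap: 0.2
```

Run:
```python
from h import *
todo(frombed(-30,45,25),ex)
```

```text
clock 30.38 tcp [468.8 -96.5  70.5] bedframe [-55.2  50.5  70.5] gap 0.2 F [ 0.6 -0.  -0.3] F_jig [0.6 0.1]
tool axes x [ 0.001 -0.    -1.   ] y [ 0.234  0.972 -0.   ] z [ 0.972 -0.234  0.001]  dp [ 4.56 -0.54  2.51] turn [-0.10715405  0.06572696  0.00112169]
```

Emit:
jog_arm:
  turn:
    - [0,0,0]
    - [0,0,0]
    - [0,0,0]
    - [0,0,0]
    - [0,0,0]
  dp:
    - [2,-0.5,0]
    - [1.8,0,0.8]
    - [0.5,0,1]
    - [0,0,0.6]
    - [0,0,0]
  gripper: [1,1,1,1,1]

```text
clock: 31.0
eef_pos: [494.9, -107.7, 33.5]
eef_rot: [-0.042, 1.562, -0.277]
wrist_force: [-0.3, -0.7, -0.3]
finger_gap: 0.2
```

Run:
```python
from h import *
todo(frombed(-23,45,25),ex)
```

```text
clock 31.0 tcp [ 494.9 -107.7   33.5] bedframe [-27.1  45.6  33.5] gap 0.2 F [-0.3 -0.7 -0.3] F_jig [-0.1 -0.7]
tool axes x [ 0.009 -0.002 -1.   ] y [ 0.233  0.972 -0.   ] z [ 0.972 -0.233  0.009]  dp [ 0.85 -0.06  0.4 ] turn [-0.05758866  0.50780603  0.02147023]
```

Emit:
jog_arm:
  turn:
    - [0,0.5,0]
    - [0,0,0]
    - [0,0,0]
    - [0,0,0]
    - [0,0,0]
    - [0,0,0]
  dp:
    - [0.5,0,0]
    - [0.4,0,0]
    - [0,0,0.2]
    - [0,0,0.1]
    - [0,0,0.1]
    - [0,0,0.1]
  gripper: [1,1,1,1,1,1]

```text
clock: 31.75
eef_pos: [499.2, -108.7, 24.7]
eef_rot: [-2.957, 1.569, 3.091]
wrist_force: [-9.7, 1.6, 6.6]
finger_gap: 0.6
```

Run:
```python
from h import *
todo(frombed(-23,45,25),ex)
```

```text
clock 31.75 tcp [ 499.2 -108.7   24.7] bedframe [-22.7  45.7  24.7] gap 0.6 F [-9.7  1.6  6.6] F_jig [-9.8 -0.7]
tool axes x [-0.002  0.    -1.   ] y [ 0.233  0.972 -0.   ] z [ 0.972 -0.233 -0.002]  dp [-0.03 -0.07 -0.03] turn [-0.04637187 -0.11249699  0.02096797]
```

Pressed at the fence with 10 N. Back away and check.

Emit:
jog_arm:
  turn:
    - [0,0,0]
    - [0,0,0]
    - [0,0,0]
    - [0,0,0]
    - [0,0,0]
    - [0,0,0]
    - [0,0,0]
  dp:
    - [0,0,-0.3]
    - [-0.3,0,-2]
    - [-3,0,-3]
    - [-4,3,-5]
    - [-4,4,-5]
    - [0,3,-4]
    - [0,0,0]
  gripper: [1,1,1,1,1,1,1]

```text
clock: 32.62
eef_pos: [343.3, 22.7, 129.1]
eef_rot: [0.479, 1.568, 0.242]
wrist_force: [0.2, 0.5, 0.6]
finger_gap: 0.3
```

```bash
sed -i 's/;edge("avg",-34.*$//; /^edge("0",-34/d' edge.py; python3 edge.py|sed -n '/avg/,$p'; python3 chk.py 14
python3 - <<'E'
from h import *
# y ends of bar along its centre line, before (12,13) and now
for t in("12","13","14","avg"):
    g=np.load(f"pics/top{t}.npz")["p"].astype(np.float32).mean(-1);o=[]
    for a,b,s in((70,90,-1),(-115,-94,1)):
        ys=np.arange(a,b,.25);E=[]
        for x in np.arange(-6,7,1.5):
            uv=np.array([pix("top",frombed(x,y,35)) for y in ys],np.float32)
            v=cv2.GaussianBlur(cv2.remap(g,uv[:,0].reshape(1,-1),uv[:,1].reshape(1,-1),cv2.INTER_LINEAR),(0,0),4)[0]
            E.append(ys[np.argmax(s*np.gradient(v))])
        o.append(np.median(E))
    print(t,"ends",o)
todo(frombed(0,0,100),ex)
E
```

```text
avg
avg slope deg -0.147 +- 0.027 off -10.52
avg slope deg 0.066 +- 0.064 off 24.91
bar 471 ctr bed [ -0.  -18.8  35. ] mean [  0.  -15.9  35. ] [191.   20.8] yaw -13.34
y ext -114.3 76.8
-100 0.18 -70 0.1 -40 0.18 -10 -0.08 20 0.13 50 -0.27 12 ends [np.float64(77.5), np.float64(-103.0)]
13 ends [np.float64(77.75), np.float64(-103.5)]
14 ends [np.float64(77.75), np.float64(-103.0)]
avg ends [np.float64(77.75), np.float64(-103.25)]
clock 33.52 tcp [344.5  21.2 128.6] bedframe [-203.4  136.1  128.6] gap 0.4 F [ 0.4 -0.1 -0.7] F_jig [ 0.4 -0. ]
tool axes x [ 0.001  0.001 -1.   ] y [0.237 0.972 0.001] z [ 0.972 -0.237  0.001]  dp [  2.87 -13.51  20.4 ] turn [-0.27971301  0.05611491 -0.05042308]
```

View pics/t14.png

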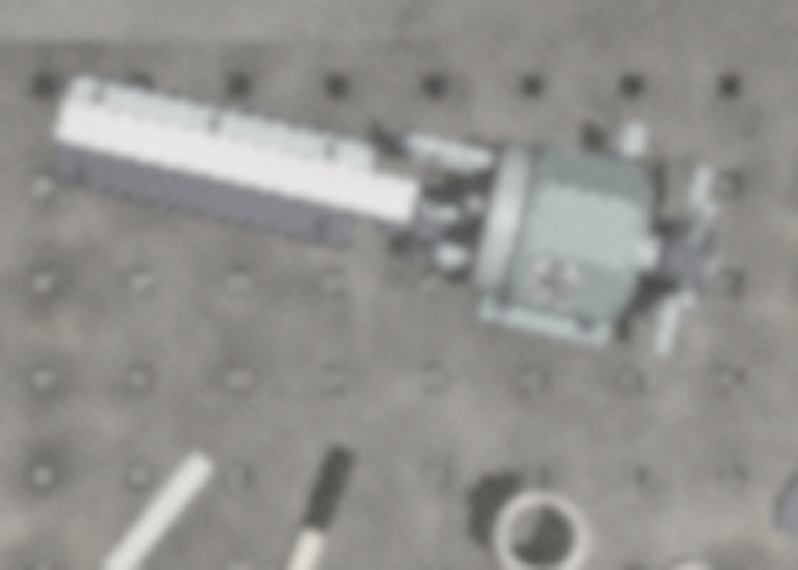

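```bash
python3 -c "
from cell import order;print(order.sign_off())"
```

```text
the job is handed in; nothing more can be done
None
```

I finished the job and handed it in at about 33.5 s, with the arm drawn back clear. The turret is at 4, and the bar lies against the fence and up to the stop screw.

- **Turret:** It started clicked in at 2. I turned it two clicks, pushing a spoke along its arc each time with only a few newtons on the wrist. The spokes now stand at the clicked-in angles. The screw lengths put number 4 lowest: short at the top, 2 on the robot's side, 6 on the far side. The window picture is blurred, but it looks like a 4, so the screws are the firmer evidence.
- **Fence:** The bar's edge slopes -0.15° against -0.14° for the fence, so it is flush within what the pictures can show. I pressed it against the fence with about 7 to 10 N near each end.
- **Stop:** The stop force rose to about 11 N with the bar held in the gripper. A later 9 N push on its free end moved nothing, so it is hard up against the screw. That end push seemed to turn the bar by about 0.1°, so I pressed it to the fence once more. Its ends then measured the same to within 0.5 mm.
- **Disagreement:** One depth outline of the bar read 186 to 191 mm long because it caught part of a screw. The edge measurement gave about 181 mm, close to the true 180 mm.
- **Highest force and other things:** The highest wrist force I read was about 30 N, when setting the bar on the bed. I did not touch the other parts; the tube offcut stands where it was in the pictures, but I did not measure the cleat and the gusset again.

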